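Load the bench stirrer and switch it on with its pull knob

ROBOT

A 6-joint arm with a two-finger parallel gripper is mounted at the origin on a cart in front of the work surface, level with it; the furniture and walls round the work are solid. World frame = base frame: x ahead of the robot, y to its left, z up, the work surface at z = 0. Lengths are in mm, angles in rad, forces in N, time in s.
With the tool pointing down it reaches from about 400 to 925 mm from the base axis. Payload 12.5 kg.
Tool frame: the origin (TCP) lies at the very end of the fingers, on their centre line; the grasp point (between the pads) lies 19 mm behind it (env.grip_point_offset is the distance from the TCP to the grasp point, in mm); z points along the fingers, y is the direction in which the jaws open and shut (so a half turn about z gives the same grasp; the last joint's range is limited). The gripper opens to 95 mm and grips with 3 to 60 N. Pads are 20 mm wide; open, the fingers measure 119 mm over their backs; the gripper's body (75 mm by 180 mm) begins 59 mm behind the grasp point.
Start: joints at [1.202, 0.491, 1.559, -0, 1.092, -0.106], TCP at [162.349, 603.567, 183.561] pointing down, gripper open.
Joint ranges: [-3.1, 3.1], [-0.84, 2.19], [0.05, 2.79], [-1.13, 4.28], [0.06, 2.93], [-2.69, 2.69]. Speed limits (rad/s): [2.22, 2.22, 2.79, 3.14, 3.14, 3.14].

INTERFACE

Orientations are given as [roll, pitch, yaw] about the fixed x, y, z axes, in that order (R = Rz(yaw) Ry(pitch) Rx(roll)).
In Python, from cell import env gives the robot as it stands.
- The arm moves only by the tool drive_tool, never from a script. Its argument "commands" is a list of rows, each an object of numbers: "dx", "dy", "dz": the shift along the world's x, y, z in mm; "yaw": the turn about the world's z in degrees. In form: [{"dx": .., "dy": .., "dz": .., "yaw": ..}, ...]. A call has 1 to 5 rows; each row shifts and turns the commanded pose from where the row before left it; what a row does not reach is not made up. A row lasts 1/12 s, in which the tool goes at most 41.7 mm and 7.16 degrees, less where a joint would pass 70% of its speed; a pose out of reach is approached as far as the arm can. A call with a gripper value outside its range is refused whole. "grip" is the opening, from 0 (shut) to 1 (fully open), set as the call begins (left out, the last holds). The fingers move at their own pace and stop on an object; the grip force is fixed at half the most. Time passes only in rows, so rows that do not move let the fingers close. It gives the time, the measured TCP pose, the force and the opening at its end, in the units of the state.
- env.state(): the state, without advancing time (a new reading comes with each control period).
- env.read_camera(name): name is "scene" or "side" or "wrist"; returns the picture (400x640x3 uint8, red, green, blue); there is no depth.
- env.calibration(name): a dict with "intrinsics" (3x3 intrinsics, pixels), "rvec" (rotation vector, rad) and "tvec" (3), from world to camera coordinates, as OpenCV has them. Camera axes: x right, y down, z forward; pixel columns grow to the right and rows downward; lengths in mm; the calibration is good to about 2 mm. A picture is of the moment at which its call begins: read the wrist's pose just before it. calibration takes no time and is no camera call; for the wrist camera it gives the pose at the moment of the call.
- env.job_done(): hands the job in, once; it reports no verdict.
Trained networks look in the newest picture that a camera, given by its name, has taken for a name from the list of things; names that differ only in an ending like _2 or _b are one class to them, and where a whole thing is asked for, a point or a joint stands for the part that bears it (a point fixed in the world has none). Each returns a list of dicts, best first, with "conf" (0 to 1); they miss things now and then, are a little off and sometimes report something else, mostly with a low value. They report only what shows in the picture. A call takes as long as a camera call.
- env.trace(query, camera): "pixels" (400x640 bool, what is visible of it) and "pixel" ([column, row] in pixels, amid what is visible of it).
- env.place_of(query, camera): "pixel" ([column, row] in pixels: a listed point, or the origin of a listed thing).
The state is a dict: "t": time; "joints": joint angles; "qvel": joint speeds; "tau": joint torques, N m; "eef_pos": TCP position; "tcp_rot": TCP orientation; "ft_force": force on the tool from outside, world axes, zero at the start; "moment": the same for the moment, N m; "opening": opening from 0.0 (shut) to 1.0 (fully open).
Only numpy, scipy, OpenCV 4.12 (cv2) and the standard library are available. Lean on these libraries where they do the work, as an engineer would, in place of code of your own. Each camera call takes 0.05 s, during which the arm holds its last target.

TASK

Get the bench stirrer running: first clear the pink clip off its round plate and lay it in the blue tray, then set the amber bottle with the blue cap gently down upright in the middle of the plate. Only then pull the black spring knob on the stirrer's front panel straight out until it snaps over, and let go of it so that it rests there, out, by itself. Leave the white bottle where it stands.

Things in the scene. Friction and masses are not known exactly. Their poses are not given: they have to be found in the camera images.
- clip_center (a point): pink spring clip 17 x 98 x 22 mm lying flat on the stirrer plate; point at its centre (11 mm above what it lies on). Its y axis runs along the 98 mm length, x across the 17 mm width (grasp across x from above), z up. It is rigid here, 20 g.
- tray: fixed blue open tray, 130 mm (its x) x 85 mm (its y) x 26 mm high, walls and floor 3 mm thick; origin under its centre, on the bench, z up. The clip fits in along the tray's x.
- amber_bottle_center (a point): amber reagent bottle with a blue cap, 45 mm diameter, 80 mm high, standing on the bench; point on its axis half-way up (40 mm above its underside), z axis up along the bottle. Body is 45 mm wide up to about 65 mm high. 70 to 120 g.
- white_bottle_center (a point): bystander: white reagent bottle with a white cap, 43 mm diameter, 75 mm high; point on its axis half-way up. It and the amber bottle may swap places. They stand about 0.1 m apart, left of the black thermal cycler, a fixed box 0.29 m high, 0.43 x 0.36 m, centred at x 0.70, y 0.12; the stirrer and tray stand right of it, so cross above it or round its front.
- plate_center (a point): centre of the upper face of the stirrer's round white plate, 120 mm in diameter, 76 mm above the bench. Fixed. The frame is the stirrer's: x away from the knob to the back, z up. The light grey housing reaches from 135 mm in front of the point (-x, foot of the panel) to 65 mm behind it and 75 mm to either side; its flat top is 70 mm above the bench and its front panel slopes at 45 degrees from 85 mm in front of the point (70 mm high) down to 135 mm in front (20 mm high).
- knob_grip (a point): point on the axis of the black pull knob, 30 mm out from the sloping front panel (66 mm above the bench when pushed in), where to pinch it. The knob's head is a 28 mm diameter cylinder, from 12 to 43 mm out from the panel, with a slightly wider end. The point's z axis is the pull direction: out of the panel, 45 degrees upward and toward the stirrer's front; its y axis is level, and the fingers can pinch along y from straight above. The point moves with the knob.
- pull_knob (a joint): how far the knob is pulled out, m: 0 pushed in (off), 0.015 fully out (on). An over-centre spring holds it at either end: pulling takes about 6.5 N at first, fading evenly to nothing at half travel (7.5 mm), past which the spring drives it outward to 0.015, where it stays and shows a green band on its stem. Pushing it back takes the same force.

How it is judged (in metres and radians):
On the way, in this order (a step that is already met when the one before it is completed fails the run):
1. the clip lies in the tray, let go (x of clip_center in the frame of tray between -0.06 and 0.06 m and y of clip_center in the frame of tray between -0.04 and 0.04 m and height (world z) of clip_center below 0.03 m and contact force between the fingers and clip below 0.1 N), for 0.2 s.
2. the amber bottle stands upright in the middle of the plate, let go (distance between amber_bottle_center and plate_center below 0.05 m and horizontal distance between amber_bottle_center and plate_center below 0.018 m and angle between amber_bottle_center's own z axis and vertical below 0.1 rad and contact force between the fingers and amber_bottle below 0.1 N), for 0.2 s.
3. the knob is pulled out past its snap to the out position (value of joint pull_knob above 0.012 m), for 0.2 s.
At the end, for the whole second after the job is handed in: The knob rests out (more than 12 of its 15 mm) with nothing touching it; the amber bottle stands upright (within 0.1 rad) and still on the plate with its axis within 18 mm of the plate's centre; the clip lies still inside the tray, its centre less than 30 mm above the bench (value of joint pull_knob above 0.012 m and contact force between each of the arm, the fingers and pull_knob below 0.1 N and distance between amber_bottle_center and plate_center below 0.05 m and horizontal distance between amber_bottle_center and plate_center below 0.018 m and angle between amber_bottle_center's own z axis and vertical below 0.1 rad and linear speed of each of amber_bottle, clip below 0.02 m/s and x of clip_center in the frame of tray between -0.06 and 0.06 m and y of clip_center in the frame of tray between -0.04 and 0.04 m and height (world z) of clip_center below 0.03 m).
It fails at once if the knob is pulled past its snap while the amber bottle is not standing on the middle of the plate (value of joint pull_knob above 0.009 m and not (distance between amber_bottle_center and plate_center below 0.055 m and angle between amber_bottle_center's own z axis and vertical below 0.3 rad)).
It fails at once if the amber bottle is let fall (faster than 0.5 m/s, not held) (linear speed of amber_bottle above 0.5 m/s and contact force between the fingers and amber_bottle below 0.1 N).
It fails at once if the white bottle is moved more than 30 mm (distance of white_bottle_center from where it was at the start of the episode above 0.03 m).
It also fails if it takes over 72 s, if anything falls off the work surface, if the arm or the gripper's body presses on something with over 40 N, if the wrist force passes 120 N, or if a joint passes its speed limit or range.

## Working session

There is one attempt and no reset: what is moved stays moved. The work goes in short steps, Python scripts to look and compute and a tool call to move; the robot and the scene stay as the last step left them, time stands still between calls to the robot, and variables do not carry over. Pictures are saved under pics/ and viewed, and the job is handed in when it is done.

Besides the shell and the picture viewer there is one more tool, called after "Call:" in YAML: its name, and indented under it one key for each argument. drive_tool: Moves the arm, as the interface text tells. Its arguments: {"type":"object","properties":{"commands":{"type":"array"},"grip":{"type":"number"}},"required":["commands"]}

```bash
mkdir -p pics; cat > h.py <<'E'
import numpy as np, cv2
from cell import env
def cal(n):
    c=env.calibration(n);R=cv2.Rodrigues(np.array(c['rvec'],float))[0];return np.array(c['intrinsics'],float),R,np.array(c['tvec'],float).ravel()
def atz(n,px,z,c=None):
    K,R,t=c or cal(n);d=R.T@np.linalg.inv(K)@np.array([px[0],px[1],1.]);o=-R.T@t
    return o+d*(z-o[2])/d[2]
def proj(n,p,c=None):
    K,R,t=c or cal(n);q=K@(R@np.array(p,float)+t);return q[:2]/q[2]
def shot(n,f):
    im=env.read_camera(n);cv2.imwrite('pics/'+f+'.png',im[:,:,::-1]);return im
def tri(a,b):
    # list of (cam,pixel)
    A=[];B=[]
    for n,px in (a,b):
        K,R,t=cal(n);d=R.T@np.linalg.inv(K)@np.array([px[0],px[1],1.]);d/=np.linalg.norm(d);o=-R.T@t
        P=np.eye(3)-np.outer(d,d);A.append(P);B.append(P@o)
    x=np.linalg.solve(sum(A),sum(B));return x
E
python3 - <<'E'
from h import *
print(env.state())
Z=dict(clip_center=87,tray=0,amber_bottle_center=40,white_bottle_center=37.5,plate_center=76,knob_grip=66)
for n in ('scene','side','wrist'):
    shot(n,n+'0')
    K,R,t=cal(n);print(n,'cam at',(-R.T@t).round())
    for q in Z:
        if n=='wrist' and 'bottle' not in q: continue
        r=env.place_of(q,n)
        for d in r[:2]: print(n,q,round(d['conf'],2),np.round(d['pixel'],1),atz(n,d['pixel'],Z[q]).round(1))
print(env.state()['t'])
E
```

```text
{'t': 0.0, 'joints': array([ 1.20244996e+00,  4.91569622e-01,  1.55943357e+00,  1.35362973e-05,
        1.09168608e+00, -1.05602601e-01]), 'qvel': array([-2.11724293e-03,  7.98661950e-05, -5.98381602e-04,  8.45103199e-04,
       -6.60458275e-04,  1.24999376e-03]), 'tau': array([ 3.46296665e-04, -6.12640214e+01, -2.58182949e+01,  6.93105720e-02,
        4.83004865e-02, -1.08614649e-04]), 'eef_pos': array([162.21182281, 603.30772918, 182.96098011]), 'tcp_rot': array([-3.14050341e+00, -1.27529337e-04,  2.87884257e+00]), 'ft_force': array([ 0.73006013, -0.14055658,  0.79557659]), 'moment': array([-0.0237857 , -0.02169853,  0.03263797]), 'opening': 1.0009296792944762}
scene cam at [-335. -487. 1089.]
scene clip_center 0.75 [375.9 211.2] [ 616.6 -165.9   87. ]
scene tray 0.55 [418.3 263.2] [ 549.6 -359.9    0. ]
scene amber_bottle_center 0.66 [212.4 184.8] [473.6 449.1  40. ]
scene white_bottle_center 0.58 [231.3 204.1] [428.9 321.8  37.5]
scene plate_center 0.85 [373.4 215.1] [ 605.6 -162.8   76. ]
scene knob_grip 0.55 [359.  242.4] [ 478.5 -171.1   66. ]
side cam at [824. 948. 853.]
side tray 0.75 [300.8 156.9] [ 548.7 -346.1    0. ]
side amber_bottle_center 0.57 [408.9 308.9] [477.4 443.8  40. ]
side white_bottle_center 0.84 [406.4 272.2] [431.8 336.5  37.5]
side plate_center 0.96 [297.4 169.4] [ 603.1 -158.9   76. ]
side knob_grip 0.59 [326.  164.5] [ 498. -171.   66.]
wrist cam at [ 96. 621. 385.]
0.85
```

View pics/scene0.png

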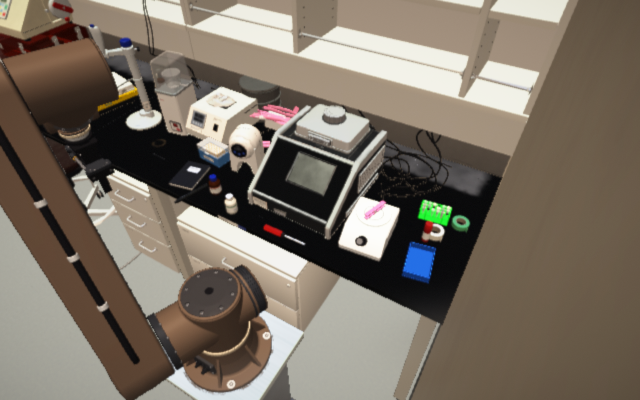

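View pics/side0.png

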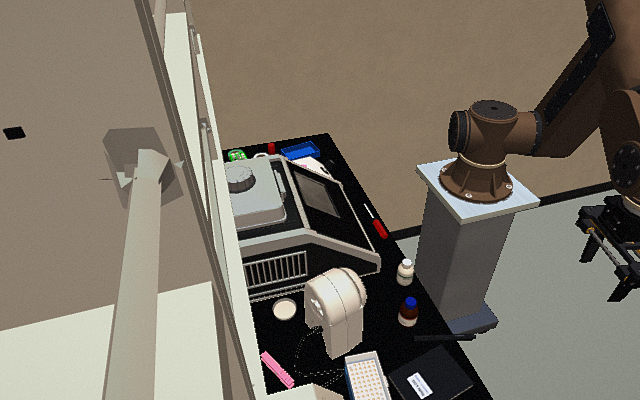

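View pics/wrist0.png

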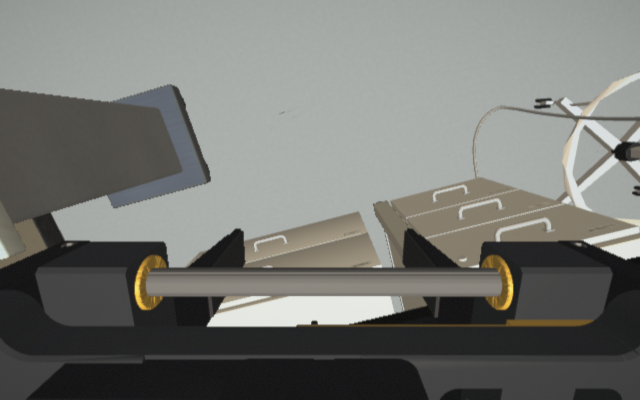

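```bash
python3 - <<'E'
from h import *
for q,z in (('clip_center',98),('tray',26),('plate_center',76)):
  for n in ('scene','side'):
    r=env.trace(q,n)
    if not r: print(q,n,'none');continue
    m=r[0]['pixels'];ys,xs=np.nonzero(m)
    P=np.array([atz(n,(x,y),z)[:2] for x,y in zip(xs,ys)],np.float32)
    print(q,n,round(r[0]['conf'],2),m.sum(),cv2.minAreaRect(P))
    w,v=np.linalg.eigh(np.cov(P.T));print('  axis deg',np.degrees(np.arctan2(v[1,1],v[0,1])),P.mean(0))
im=cv2.imread('pics/scene0.png')[180:300,180:500];cv2.imwrite('pics/sc.png',cv2.resize(im,None,fx=2.5,fy=2.5,interpolation=2))
E
```

```text
clip_center scene 0.46 144 ((611.1060180664062, -161.114501953125), (27.349777221679688, 99.27911376953125), 73.78543853759766)
  axis deg 165.4381368099117 [ 608.59924 -160.8569 ]
clip_center side none
tray scene 0.89 977 ((539.7239379882812, -359.8462829589844), (153.2728729248047, 89.1977310180664), 11.231011390686035)
  axis deg -171.84496680195747 [ 536.84155 -361.21695]
tray side 0.66 502 ((552.2448120117188, -341.39404296875), (137.93234252929688, 119.7062759399414), 8.070289611816406)
  axis deg 175.34390183590475 [ 547.906   -346.64413]
plate_center scene 0.88 2407 ((556.0196533203125, -170.1808319091797), (256.2437744140625, 157.93052673339844), 5.243442058563232)
  axis deg -171.29756385577136 [ 543.88654 -174.43987]
plate_center side 0.89 353 ((528.144287109375, -174.01727294921875), (81.50804901123047, 154.19578552246094), 37.75186538696289)
  axis deg 132.1489098106037 [ 535.30615 -165.93224]
```

View pics/sc.png

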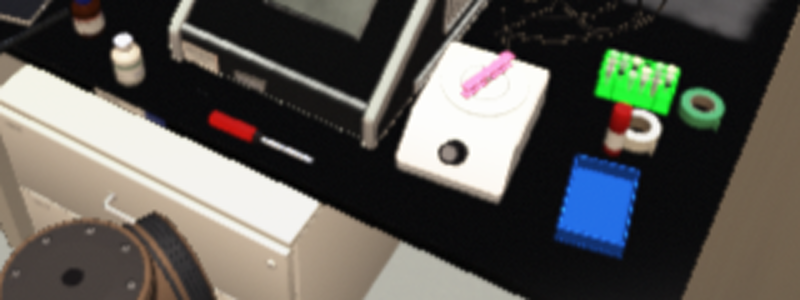

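Call:
drive_tool:
  commands:
    - {"dx": 0, "dy": 0, "dz": 40}
    - {"dx": 0, "dy": 0, "dz": 40}
    - {"dx": 15, "dy": -15, "dz": 35}
    - {"dx": 20, "dy": -20, "dz": 30}
    - {"dx": 25, "dy": -25, "dz": 20}
  grip: 1

```text
invalid input
```

Call:
drive_tool:
  commands:
    - {"dx": 0, "dy": 0, "dz": 40, "yaw": 0}
    - {"dx": 0, "dy": 0, "dz": 40, "yaw": 0}
    - {"dx": 15, "dy": -15, "dz": 35, "yaw": 0}
    - {"dx": 20, "dy": -20, "dz": 30, "yaw": 0}
    - {"dx": 25, "dy": -25, "dz": 20, "yaw": 0}
  grip: 1

```text
t: 1.57
eef_pos: [222.2, 543.8, 351.7]
tcp_rot: [3.138, 0.001, 2.881]
ft_force: [0.7, 0.9, 0.6]
opening: 1.003
```

Call:
drive_tool:
  commands:
    - {"dx": 18, "dy": -35, "dz": 0, "yaw": 0}
    - {"dx": 18, "dy": -35, "dz": 0, "yaw": 0}
    - {"dx": 18, "dy": -35, "dz": 0, "yaw": 0}
    - {"dx": 18, "dy": -35, "dz": 0, "yaw": 0}
    - {"dx": 18, "dy": -35, "dz": 0, "yaw": 0}

```text
t: 1.98
eef_pos: [312.7, 366.8, 348.7]
tcp_rot: [3.141, 0.0, 2.879]
ft_force: [0.5, 0.2, 0.3]
opening: 1.0
```

Call:
drive_tool:
  commands:
    - {"dx": 18, "dy": -35, "dz": 0, "yaw": 0}
    - {"dx": 18, "dy": -35, "dz": 0, "yaw": 0}
    - {"dx": 18, "dy": -35, "dz": 0, "yaw": 0}
    - {"dx": 18, "dy": -35, "dz": 0, "yaw": 0}
    - {"dx": 18, "dy": -35, "dz": 0, "yaw": 0}

```text
t: 2.4
eef_pos: [402.7, 191.7, 348.9]
tcp_rot: [3.141, 0.001, 2.879]
ft_force: [0.8, -0.1, -0.1]
opening: 0.999
```

Call:
drive_tool:
  commands:
    - {"dx": 18, "dy": -35, "dz": 0, "yaw": 0}
    - {"dx": 18, "dy": -35, "dz": 0, "yaw": 0}
    - {"dx": 18, "dy": -35, "dz": 0, "yaw": 0}
    - {"dx": 18, "dy": -35, "dz": 0, "yaw": 0}
    - {"dx": 18, "dy": -35, "dz": 0, "yaw": 0}

```text
t: 2.82
eef_pos: [492.8, 16.6, 348.8]
tcp_rot: [3.141, 0.001, 2.879]
ft_force: [0.8, 0.4, 0.1]
opening: 1.0
```

Call:
drive_tool:
  commands:
    - {"dx": 18, "dy": -35, "dz": 0, "yaw": 0}
    - {"dx": 18, "dy": -35, "dz": 0, "yaw": 0}
    - {"dx": 18, "dy": -35, "dz": 0, "yaw": 0}
    - {"dx": 18, "dy": -35, "dz": 0, "yaw": 0}
    - {"dx": 0, "dy": 0, "dz": 0, "yaw": 0}

```text
t: 3.23
eef_pos: [566.2, -126.7, 347.2]
tcp_rot: [-3.141, -0.001, 2.875]
ft_force: [0.6, -1.0, 0.4]
opening: 0.999
```

```bash
python3 - <<'E'
from h import *
print(env.state()['eef_pos'],env.state()['qvel'].round(3))
shot('wrist','w1');c=cal('wrist');print((-c[1].T@c[2]).round())
for q,z in dict(clip_center=87,tray=0,plate_center=76,knob_grip=66).items():
    for d in env.place_of(q,'wrist')[:2]: print(q,round(d['conf'],2),np.round(d['pixel'],1),atz('wrist',d['pixel'],z,c).round(1))
r=env.trace('clip_center','wrist')
for d in r[:1]:
    ys,xs=np.nonzero(d['pixels']);P=np.array([atz('wrist',(x,y),98,c)[:2] for x,y in zip(xs,ys)],np.float32);print(d['conf'],cv2.minAreaRect(P))
E
```

```text
[ 566.23797457 -126.72565061  347.15159316] [ 0.068 -0.053  0.081  0.021 -0.003  0.078]
[ 499. -107.  549.]
clip_center 0.92 [313.2 211.4] [ 617.3 -156.    87. ]
tray 0.57 [197.5 193.8] [ 550.6 -362.3    0. ]
plate_center 0.89 [315.2 209. ] [ 617.1 -153.    76. ]
knob_grip 0.83 [282.7 129.5] [ 484.1 -168.    66. ]
0.78 ((617.876220703125, -153.60671997070312), (14.02393627166748, 97.69519805908203), 74.06693267822266)
```

View pics/w1.png

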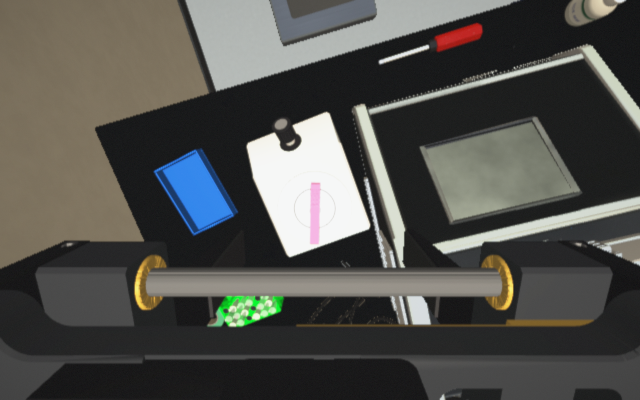

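Call:
drive_tool:
  commands:
    - {"dx": 20, "dy": -20, "dz": -30, "yaw": 0}
    - {"dx": 10, "dy": -9, "dz": -30, "yaw": 0}
    - {"dx": 0, "dy": 0, "dz": -20, "yaw": 0}
    - {"dx": 0, "dy": 0, "dz": 0, "yaw": 0}
    - {"dx": 0, "dy": 0, "dz": 0, "yaw": 0}

```text
t: 3.95
eef_pos: [594.1, -149.5, 268.8]
tcp_rot: [3.141, -0.001, 2.88]
ft_force: [0.2, 0.4, 0.9]
opening: 1.002
```

```bash
cat > w.py <<'E'
from h import *
import sys
def run(f):
    s=env.state();print(s['eef_pos'],s['qvel'].round(3).tolist())
    c=cal('wrist');shot('wrist',f)
    for q,z in dict(clip_center=87,tray=0,plate_center=76,knob_grip=66).items():
        for d in env.place_of(q,'wrist')[:1]: print(q,round(d['conf'],2),np.round(d['pixel'],1),atz('wrist',d['pixel'],z,c).round(1))
    for q,z in (('clip_center',98),('tray',26),('plate_center',72)):
      for d in env.trace(q,'wrist')[:1]:
        ys,xs=np.nonzero(d['pixels']);P=np.array([atz('wrist',(x,y),z,c)[:2] for x,y in zip(xs,ys)],np.float32);print(q,d['conf'],cv2.minAreaRect(P))
run(sys.argv[1])
E
python3 w.py w2
```

```text
[ 594.08920553 -149.47395622  268.83647579] [-0.0, -0.032, -0.041, -0.0, 0.012, 0.0]
clip_center 0.57 [323.  207.9] [ 625.2 -159.1   87. ]
tray 0.69 [185.1 183.6] [ 552.9 -364.     0. ]
plate_center 0.77 [322.3 201.4] [ 619.1 -158.4   76. ]
knob_grip 0.56 [286.2 103.2] [ 486.1 -169.9   66. ]
clip_center 0.9 ((619.0844116210938, -157.14501953125), (17.070261001586914, 99.41220092773438), 73.1072006225586)
tray 0.68 ((546.1971435546875, -353.51031494140625), (129.66949462890625, 95.67361450195312), 10.48525619506836)
```

View pics/w2.png

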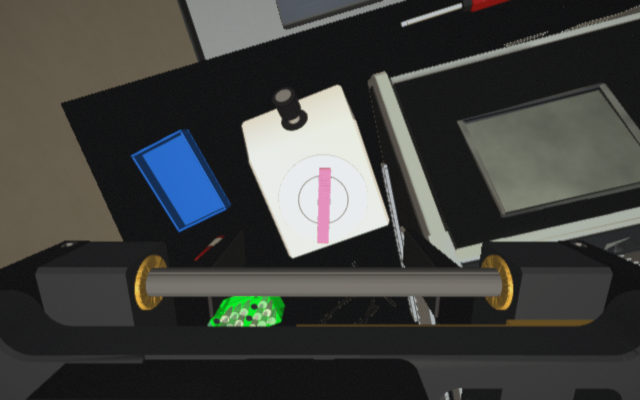

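Call:
drive_tool:
  commands:
    - {"dx": 12, "dy": -4, "dz": -35, "yaw": -2}
    - {"dx": 13, "dy": -4, "dz": -35, "yaw": 0}
    - {"dx": 0, "dy": 0, "dz": -40, "yaw": 0}
    - {"dx": 0, "dy": 0, "dz": -35, "yaw": 0}
    - {"dx": 0, "dy": 0, "dz": -20, "yaw": 0}

```text
t: 4.77
eef_pos: [618.0, -158.0, 99.8]
tcp_rot: [3.141, -0.004, 2.844]
ft_force: [-0.3, -0.3, -0.4]
opening: 0.998
```

Call:
drive_tool:
  commands:
    - {"dx": 0, "dy": 0, "dz": -10, "yaw": 0}
    - {"dx": 0, "dy": 0, "dz": -9, "yaw": 0}
    - {"dx": 0, "dy": 0, "dz": 0, "yaw": 0}

```text
t: 5.02
eef_pos: [619.3, -158.4, 83.9]
tcp_rot: [3.141, -0.001, 2.844]
ft_force: [-0.7, 0.1, -0.1]
opening: 1.003
```

Call:
drive_tool:
  commands:
    - {"dx": 0, "dy": 0, "dz": -3, "yaw": 0}
    - {"dx": 0, "dy": 0, "dz": 0, "yaw": 0}
    - {"dx": 0, "dy": 0, "dz": 0, "yaw": 0}
    - {"dx": 0, "dy": 0, "dz": 0, "yaw": 0}
    - {"dx": 0, "dy": 0, "dz": 0, "yaw": 0}
  grip: 0

```text
t: 5.43
eef_pos: [619.6, -158.5, 82.3]
tcp_rot: [3.142, 0.001, 2.844]
ft_force: [-0.8, -0.7, -0.0]
opening: 0.701
```

Call:
drive_tool:
  commands:
    - {"dx": 0, "dy": 0, "dz": 0, "yaw": 0}
    - {"dx": 0, "dy": 0, "dz": 0, "yaw": 0}
    - {"dx": 0, "dy": 0, "dz": 0, "yaw": 0}
    - {"dx": 0, "dy": 0, "dz": 0, "yaw": 0}
    - {"dx": 0, "dy": 0, "dz": 0, "yaw": 0}

```text
t: 5.85
eef_pos: [619.4, -158.4, 81.6]
tcp_rot: [3.142, -0.0, 2.844]
ft_force: [0.1, 0.6, 0.4]
opening: 0.359
```

```bash
python3 - <<'E'
from h import *
s=env.state();print(s['opening'],s['qvel'].round(3))
E
```

```text
0.35869666512583753 [-0.001 -0.     0.     0.001 -0.001 -0.001]
```

Call:
drive_tool:
  commands:
    - {"dx": 0, "dy": 0, "dz": 0, "yaw": 0}
    - {"dx": 0, "dy": 0, "dz": 0, "yaw": 0}
    - {"dx": 0, "dy": 0, "dz": 0, "yaw": 0}
    - {"dx": 0, "dy": 0, "dz": 0, "yaw": 0}

```text
t: 6.18
eef_pos: [619.3, -158.4, 81.5]
tcp_rot: [3.141, 0.0, 2.844]
ft_force: [-1.2, 0.5, 0.0]
opening: 0.076
```

Call:
drive_tool:
  commands:
    - {"dx": 0, "dy": 0, "dz": 10, "yaw": 0}
    - {"dx": 0, "dy": 0, "dz": 25, "yaw": 0}
    - {"dx": 0, "dy": 0, "dz": 25, "yaw": 0}
    - {"dx": 0, "dy": 0, "dz": 20, "yaw": 0}
    - {"dx": 0, "dy": 0, "dz": 10, "yaw": 0}

```text
t: 6.6
eef_pos: [620.2, -158.7, 175.0]
tcp_rot: [-3.141, 0.004, 2.844]
ft_force: [0.6, -0.1, -0.7]
opening: 0.003
```

```bash
python3 w.py w3; python3 - <<'E'
from h import *
im=shot('scene','s3');cv2.imwrite('pics/s3c.png',cv2.resize(im[150:300,300:480,::-1],None,fx=4,fy=4))
E
```

```text
[ 620.16339016 -158.70950802  174.99873156] [0.0, -0.091, -0.1, -0.002, 0.209, -0.001]
clip_center 0.83 [324.5 198.9] [ 619.6 -158.    87. ]
plate_center 0.94 [325.5 193.5] [ 617.  -156.2   76. ]
knob_grip 0.69 [268.1  64.7] [ 484.4 -172.1   66. ]
clip_center 0.87 ((610.3735961914062, -154.4141387939453), (15.64657974243164, 78.14579010009766), 72.36763000488281)
tray 0.92 ((545.7840576171875, -352.7893371582031), (129.5437774658203, 96.94469451904297), 10.758397102355957)
plate_center 0.93 ((574.7991943359375, -160.43215942382812), (213.66954040527344, 148.0357666015625), 5.71369743347168)
```

View pics/w3.png

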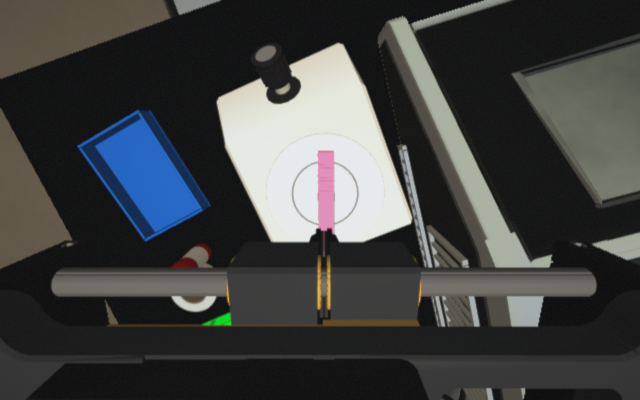

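View pics/s3c.png

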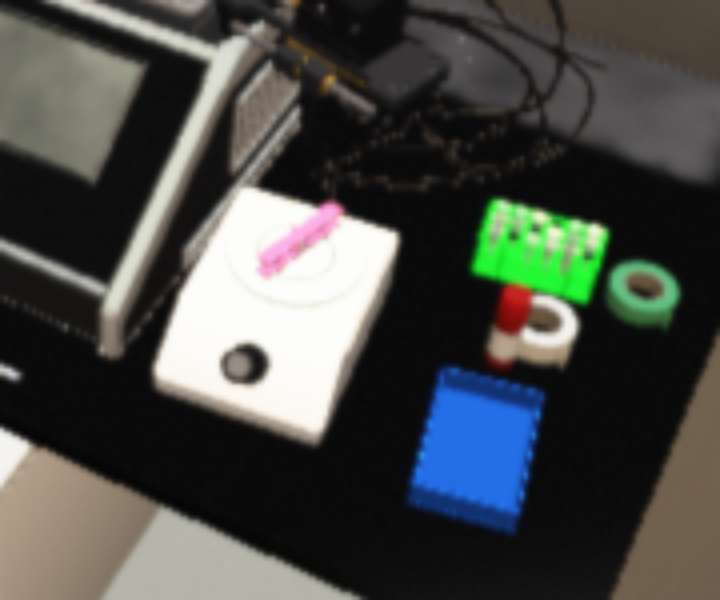

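```bash
python3 - <<'E'
from h import *
p=env.state()['eef_pos'];print(p)
for n in ('scene','wrist','side'): print(n,proj(n,p),proj(n,(619,-158,87)), proj(n,p+[0,0,19]))
q=proj('scene',p)
im=cv2.imread('pics/s3.png')[130:250,310:450];im=cv2.resize(im,None,fx=5,fy=5,interpolation=2)
cv2.circle(im,tuple(int(v) for v in ((q[0]-310)*5,(q[1]-130)*5)),4,(0,0,255),-1);cv2.imwrite('pics/s3d.png',im)
im=cv2.imread('pics/w3.png')[140:260,220:430];cv2.imwrite('pics/w3d.png',cv2.resize(im,None,fx=3.5,fy=3.5,interpolation=2))
E
```

```text
[ 619.05964867 -158.33754605  170.52997655]
scene [376.70709538 192.17093819] [374.07418972 209.94411569] [377.31522924 187.90321217]
wrist [324.15578067 229.04073372] [324.32079874 201.08543682] [324.20787578 238.61422315]
side [290.89212201 146.35276743] [292.68825896 167.69243471] [290.47285523 141.27004304]
```

View pics/s3d.png

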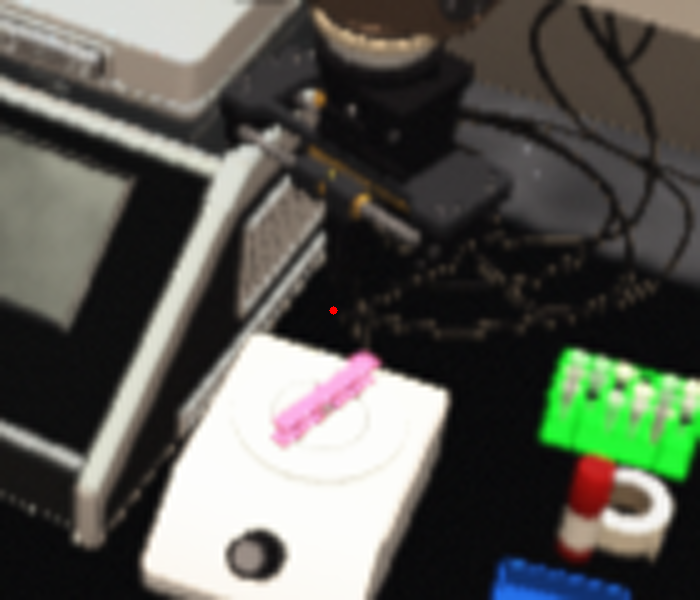

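View pics/w3d.png

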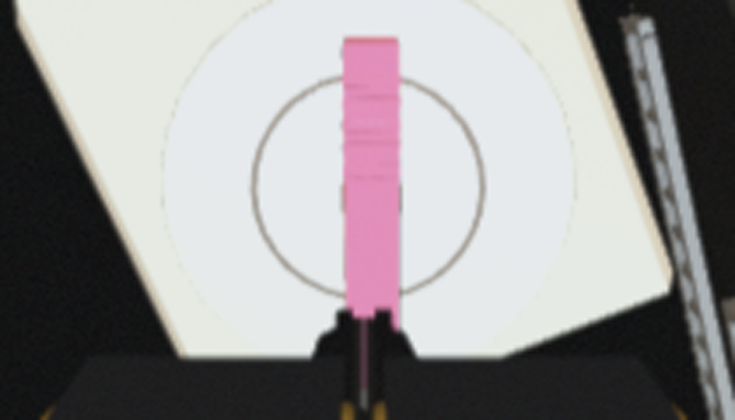

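Call:
drive_tool:
  commands:
    - {"dx": 0, "dy": 0, "dz": 0, "yaw": 0}
    - {"dx": 0, "dy": 0, "dz": 0, "yaw": 0}
    - {"dx": 0, "dy": 0, "dz": -20, "yaw": 0}
    - {"dx": 0, "dy": 0, "dz": -20, "yaw": 0}
    - {"dx": 0, "dy": 0, "dz": -20, "yaw": 0}
  grip: 0.45

```text
t: 7.47
eef_pos: [619.4, -158.4, 111.0]
tcp_rot: [3.142, 0.001, 2.844]
ft_force: [0.4, -0.6, -0.2]
opening: 0.297
```

Call:
drive_tool:
  commands:
    - {"dx": 0, "dy": 0, "dz": -15, "yaw": 0}
    - {"dx": 0, "dy": 0, "dz": -12, "yaw": 0}
    - {"dx": 0, "dy": 0, "dz": 0, "yaw": 0}
    - {"dx": 0, "dy": 0, "dz": 0, "yaw": 0}

```text
t: 7.8
eef_pos: [619.4, -158.4, 84.4]
tcp_rot: [3.141, -0.001, 2.844]
ft_force: [-1.1, 0.4, -0.4]
opening: 0.45
```

```bash
python3 - <<'E'
from h import *
print(env.state()['eef_pos'],env.state()['opening'])
shot('wrist','w4')
im=shot('scene','s4');cv2.imwrite('pics/s4c.png',cv2.resize(im[150:270,310:450,::-1],None,fx=5,fy=5))
E
```

```text
[ 619.35797702 -158.42351811   84.42995592] 0.44968009904579737
```

View pics/w4.png

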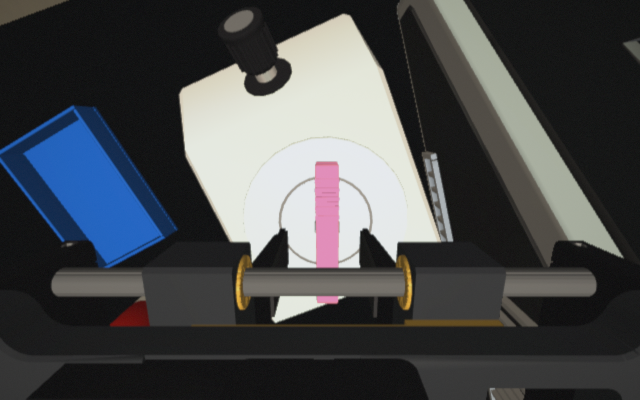

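View pics/s4c.png

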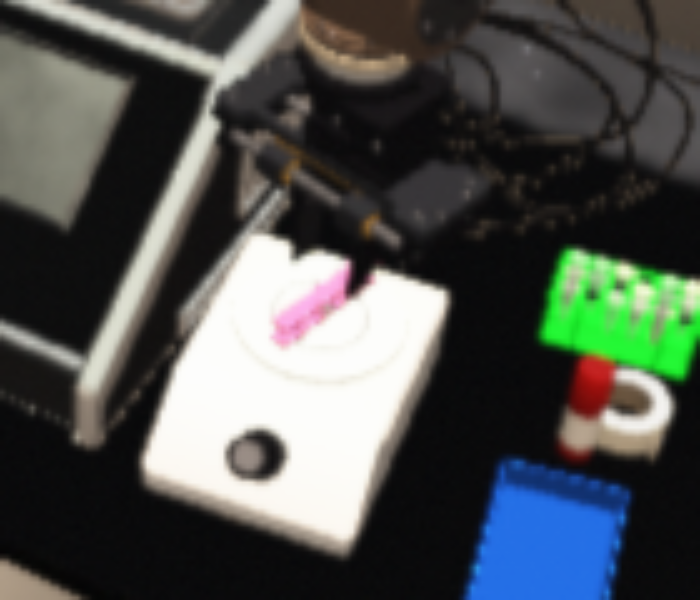

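```bash
python3 - <<'E'
from h import *
c=cal('wrist');print(c[0][0,0],-c[1].T@c[2])
print('fingR scene',proj('scene',(613.2,-178.5,84.4)),'L',proj('scene',(625.6,-138.3,84.4)))
for z in (56,66,76,86):
    a=atz('wrist',(244,213),z,c);b=atz('wrist',(408,213),z,c);print(z,np.linalg.norm(a-b),(a+b)/2)
    # clip near end width (315..338 at row 170) 
    a=atz('wrist',(315.5,165),z+22,c);b=atz('wrist',(338,165),z+22,c);print('  clip w',np.linalg.norm(a-b))
# clip near/far ends: far end row 303
    print('  clip len',np.linalg.norm(atz('wrist',(327,163),z+22,c)-atz('wrist',(327,303),z+22,c)))
E
python3 - <<'E'
import cv2
im=cv2.imread('pics/w4.png')[130:330,220:440];cv2.imwrite('pics/w4d.png',cv2.resize(im,None,fx=3,fy=3,interpolation=2))
E
```

```text
303.54278547399775 [ 554.19060548 -138.75789688  286.6772681 ]
fingR scene [378.7573976  213.67767157] L [369.6203388  207.26168252]
56 129.49195149052872 [ 617.21112637 -156.23403472   56.        ]
  clip w 15.445026216534256
  clip len 107.8929795180707
66 123.87839656337303 [ 614.47914842 -155.47643351   66.        ]
  clip w 14.70488684450643
  clip len 102.72265212676923
76 118.26484163621727 [ 611.74717048 -154.71883229   76.        ]
  clip w 13.9647474724786
  clip len 97.55232473546766
86 112.65128670906158 [ 609.01519253 -153.96123108   86.        ]
  clip w 13.224608100450746
  clip len 92.38199734416631
```

View pics/w4d.png

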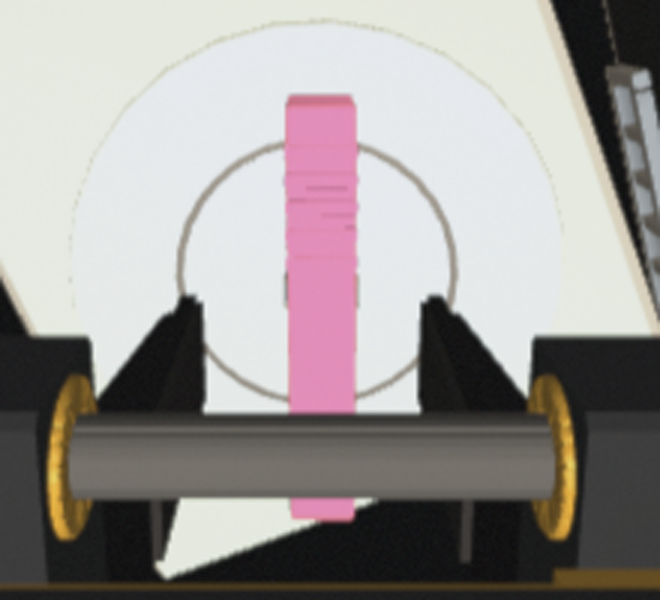

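Call:
drive_tool:
  commands:
    - {"dx": 0, "dy": 0, "dz": -6, "yaw": 0}
    - {"dx": 0, "dy": 0, "dz": 0, "yaw": 0}
    - {"dx": 0, "dy": 0, "dz": 0, "yaw": 0}
    - {"dx": 0, "dy": 0, "dz": 0, "yaw": 0}
    - {"dx": 0, "dy": 0, "dz": 0, "yaw": 0}
  grip: 0.05

```text
t: 8.32
eef_pos: [619.4, -158.5, 78.8]
tcp_rot: [3.142, 0.0, 2.844]
ft_force: [0.3, -0.0, 0.6]
opening: 0.156
```

```bash
python3 - <<'E'
from h import *
print(env.state()['eef_pos'],env.state()['opening'])
im=shot('wrist','w5')
cv2.imwrite('pics/w5c.png',cv2.resize(im[130:330,220:440,::-1],None,fx=3,fy=3))
E
```

```text
[ 619.44679418 -158.48118016   78.79810613] 0.15608082850365607
```

View pics/w5c.png

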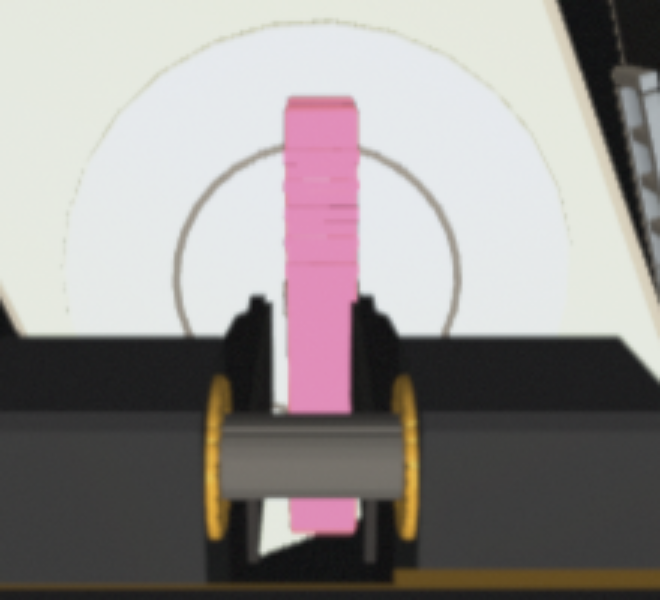

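Call:
drive_tool:
  commands:
    - {"dx": 0, "dy": 0, "dz": 0, "yaw": 0}
    - {"dx": 0, "dy": 0, "dz": 0, "yaw": 0}
    - {"dx": 0, "dy": 0, "dz": 0, "yaw": 0}
    - {"dx": 0, "dy": 0, "dz": 0, "yaw": 0}
  grip: 0.0

```text
t: 8.7
eef_pos: [619.4, -158.4, 78.6]
tcp_rot: [3.142, 0.0, 2.844]
ft_force: [0.2, 0.0, 0.4]
opening: 0.006
```

```bash
python3 - <<'E'
from h import *
print(env.state()['eef_pos'],env.state()['opening'])
im=shot('wrist','w6')
cv2.imwrite('pics/w6c.png',cv2.resize(im[130:330,220:440,::-1],None,fx=3,fy=3))
E
```

```text
[ 619.38319056 -158.44556978   78.59619418] 0.00553127425132929
```

View pics/w6c.png

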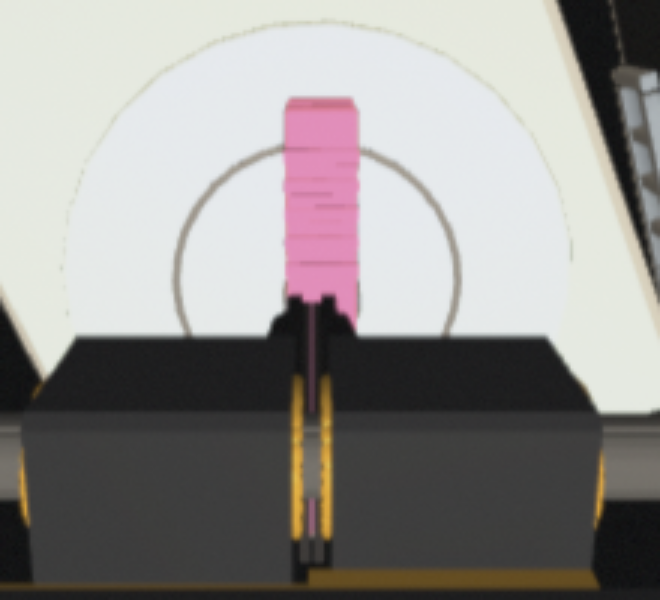

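```bash
python3 - <<'E'
from h import *
print(env.grip_point_offset)
p=env.state()['eef_pos']
for h in (0,10,19,25):
    print(h,proj('wrist',p+[-9.6,2.9,h]),proj('scene',p+[0,0,h]))
im=shot('scene','s7');cv2.imwrite('pics/s7c.png',cv2.resize(im[180:230,340:410,::-1],None,fx=10,fy=10,interpolation=2))
E
```

```text
18.8
0 [324.08813618 215.21093668] [373.98615653 211.63848013]
10 [324.10998272 219.44396393] [374.27633402 209.60395932]
19 [324.13154106 223.62114788] [374.53999437 207.75535812]
25 [324.14704207 226.62465268] [374.71710067 206.51361309]
```

View pics/s7c.png

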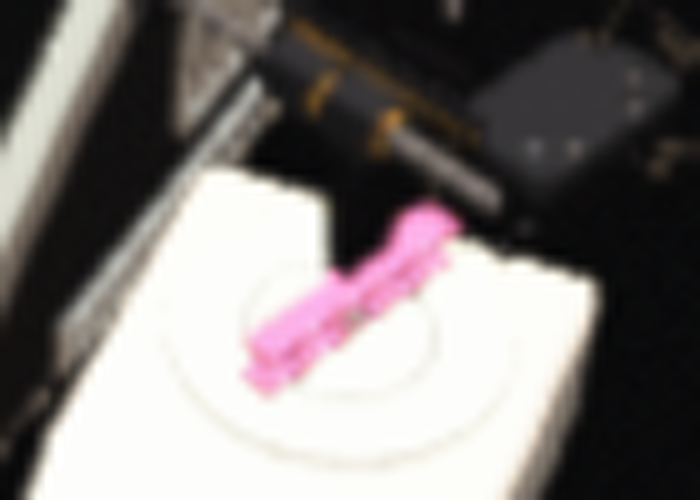

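Call:
drive_tool:
  commands:
    - {"dx": 0, "dy": 0, "dz": 4, "yaw": 0}
    - {"dx": 0, "dy": 0, "dz": 0, "yaw": 0}
    - {"dx": 0, "dy": 0, "dz": 0, "yaw": 0}
    - {"dx": 0, "dy": 0, "dz": 0, "yaw": 0}
    - {"dx": 0, "dy": 0, "dz": 0, "yaw": 0}
  grip: 0.4

```text
t: 9.22
eef_pos: [619.3, -158.4, 82.5]
tcp_rot: [3.141, -0.0, 2.844]
ft_force: [0.5, 0.5, 0.4]
opening: 0.298
```

Call:
drive_tool:
  commands:
    - {"dx": 0, "dy": 0, "dz": -6, "yaw": 0}
    - {"dx": 0, "dy": 0, "dz": -6, "yaw": 0}
    - {"dx": 0, "dy": 0, "dz": 0, "yaw": 0}

```text
t: 9.47
eef_pos: [618.7, -158.2, 68.9]
tcp_rot: [3.141, -0.002, 2.844]
ft_force: [-0.2, 0.6, 0.6]
opening: 0.396
```

Call:
drive_tool:
  commands:
    - {"dx": 0, "dy": 0, "dz": -3, "yaw": 0}
    - {"dx": 0, "dy": 0, "dz": -3, "yaw": 0}
    - {"dx": 0, "dy": 0, "dz": 0, "yaw": 0}

```text
t: 9.72
eef_pos: [619.1, -158.3, 63.8]
tcp_rot: [3.141, -0.001, 2.844]
ft_force: [-0.3, 0.0, -0.1]
opening: 0.403
```

```bash
python3 - <<'E'
from h import *
print(env.state()['eef_pos'],env.state()['opening'])
im=shot('wrist','w8')
a=cv2.resize(im[130:330,220:440,::-1],None,fx=2,fy=2)
im=shot('scene','s8');b=cv2.resize(im[180:230,340:395,::-1],(440,400),interpolation=2)
cv2.imwrite('pics/x8.png',np.hstack([a[:400],b])[:,:800])
E
```

```text
[ 619.09879146 -158.3411339    63.84339135] 0.40304815604547634
```

View pics/x8.png

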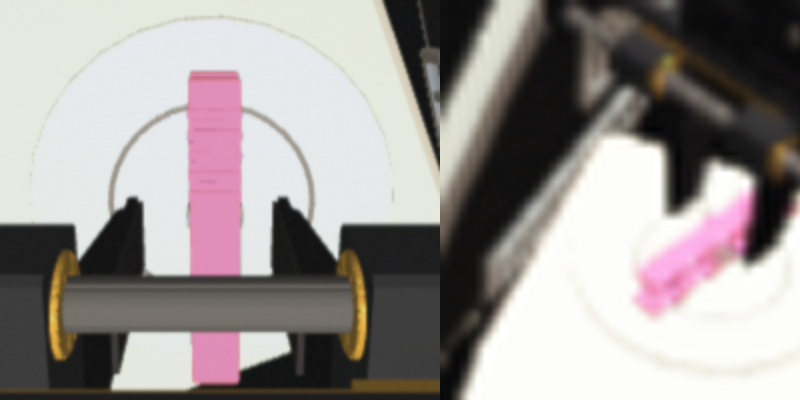

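Call:
drive_tool:
  commands:
    - {"dx": 0, "dy": 0, "dz": -3, "yaw": 0}
    - {"dx": 0, "dy": 0, "dz": 0, "yaw": 0}
    - {"dx": 0, "dy": 0, "dz": 0, "yaw": 0}
    - {"dx": 0, "dy": 0, "dz": 0, "yaw": 0}
    - {"dx": 0, "dy": 0, "dz": 0, "yaw": 0}
  grip: 0.0

```text
t: 10.23
eef_pos: [619.4, -158.4, 61.6]
tcp_rot: [3.141, 0.0, 2.844]
ft_force: [0.1, 0.2, 0.7]
opening: 0.152
```

Call:
drive_tool:
  commands:
    - {"dx": 0, "dy": 0, "dz": 0, "yaw": 0}
    - {"dx": 0, "dy": 0, "dz": 0, "yaw": 0}

```text
t: 10.4
eef_pos: [619.4, -158.4, 61.6]
tcp_rot: [3.142, 0.0, 2.844]
ft_force: [-0.1, 0.1, 0.3]
opening: 0.154
```

Call:
drive_tool:
  commands:
    - {"dx": 0, "dy": 0, "dz": 10, "yaw": 0}
    - {"dx": 0, "dy": 0, "dz": 25, "yaw": 0}
    - {"dx": 0, "dy": 0, "dz": 25, "yaw": 0}
    - {"dx": 0, "dy": 0, "dz": 20, "yaw": 0}
    - {"dx": 0, "dy": 0, "dz": 10, "yaw": 0}

```text
t: 10.82
eef_pos: [620.2, -158.7, 155.0]
tcp_rot: [-3.141, 0.004, 2.844]
ft_force: [0.7, -0.5, 0.5]
opening: 0.154
```

```bash
python3 w.py w9
```

```text
[ 620.20565366 -158.69784573  154.9936207 ] [-0.001, -0.096, -0.094, 0.0, 0.205, -0.001]
clip_center 0.95 [326.2 245.5] [ 658.9 -168.5   87. ]
tray 0.88 [141.3 181.1] [ 550.  -364.1    0. ]
plate_center 0.73 [326.8 198.6] [ 617.9 -155.3   76. ]
knob_grip 0.79 [265.2  59.4] [ 484.2 -170.9   66. ]
clip_center 0.75 ((657.5936279296875, -170.69769287109375), (24.01707649230957, 153.98622131347656), 73.26144409179688)
tray 0.87 ((546.3411865234375, -352.2549133300781), (130.22879028320312, 97.39453887939453), 10.427664756774902)
plate_center 0.78 ((574.756103515625, -160.48800659179688), (211.4911346435547, 147.70440673828125), 5.5385613441467285)
```

View pics/w9.png

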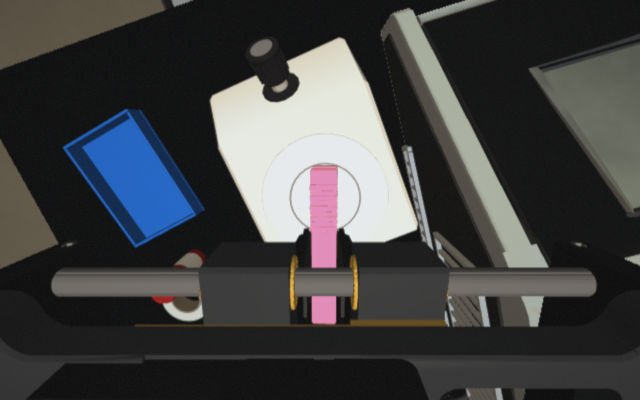

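```bash
python3 - <<'E'
from h import *
c=cal('wrist')
P=[atz('wrist',p,26,c)[:2] for p in ((64,147),(130,110),(203,210),(137,246))]
print(np.round(P,1),np.mean(P,0))
for a,b in ((0,1),(1,2),(2,3),(3,0)):
    d=P[b]-P[a];print(np.linalg.norm(d),np.degrees(np.arctan2(d[1],d[0])))
E
```

```text
[[ 491.1 -406.2]
 [ 477.7 -323.1]
 [ 598.2 -292.6]
 [ 615.6 -381.3]] [ 545.65223531 -350.80334758]
84.26480320740514 99.20007812904672
124.36497635113498 14.205303478498774
90.4734279771349 -78.94508004242583
126.90579768211002 -168.68234657501733
```

Call:
drive_tool:
  commands:
    - {"dx": -10, "dy": -36, "dz": 10, "yaw": 5}
    - {"dx": -14, "dy": -38, "dz": 0, "yaw": 5}
    - {"dx": -14, "dy": -38, "dz": 0, "yaw": 5}
    - {"dx": -14, "dy": -38, "dz": 0, "yaw": 5}
    - {"dx": -14, "dy": -38, "dz": 0, "yaw": 5}

```text
t: 11.63
eef_pos: [552.3, -347.9, 160.8]
tcp_rot: [3.141, -0.001, -2.998]
ft_force: [0.1, -0.7, -0.0]
opening: 0.15
```

Call:
drive_tool:
  commands:
    - {"dx": 0, "dy": 0, "dz": 0, "yaw": 3}
    - {"dx": 0, "dy": 0, "dz": 0, "yaw": 0}
    - {"dx": 0, "dy": 0, "dz": 0, "yaw": 0}
    - {"dx": 0, "dy": 0, "dz": 0, "yaw": 0}

```text
t: 11.97
eef_pos: [553.6, -345.4, 161.2]
tcp_rot: [3.141, -0.0, -2.952]
ft_force: [1.1, -0.0, -0.6]
opening: 0.152
```

```bash
python3 w.py w10; python3 - <<'E'
from h import *
im=shot('scene','s10')
print(env.place_of('tray','scene')[:1][0]['pixel'])
im=im[200:300,380:480,::-1]
cv2.imwrite('pics/s10c.png',cv2.resize(im,None,fx=5,fy=5,interpolation=2))
E
```

```text
[ 553.64350779 -345.40498349  161.19424111] [0.009, -0.006, -0.001, -0.0, -0.0, -0.006]
clip_center 0.72 [324.9 244.8] [ 593.7 -336.9   87. ]
tray 0.76 [312.7 184.1] [ 553.4 -359.3    0. ]
plate_center 0.57 [489.8 293.2] [ 618.7 -155.7   76. ]
knob_grip 0.58 [514.9 164.5] [ 485.1 -169.2   66. ]
clip_center 0.61 ((594.1516723632812, -338.4861145019531), (157.2126007080078, 24.44715690612793), 10.467875480651855)
tray 0.63 ((546.7785034179688, -358.61309814453125), (129.3889923095703, 86.03726959228516), 10.724479675292969)
plate_center 0.95 ((565.916748046875, -174.20602416992188), (192.94046020507812, 167.6221466064453), 10.829326629638672)
[416.6, 263.3]
```

View pics/w10.png

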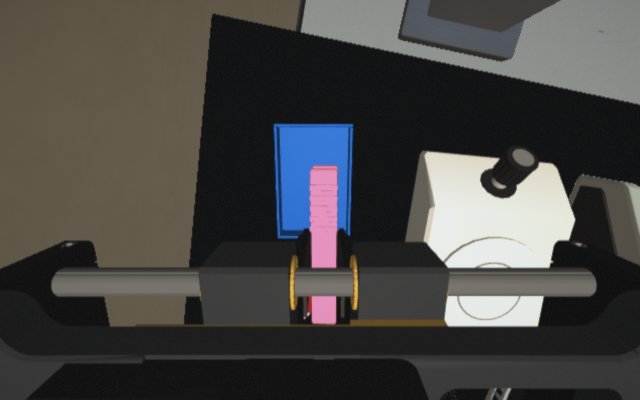

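View pics/s10c.png

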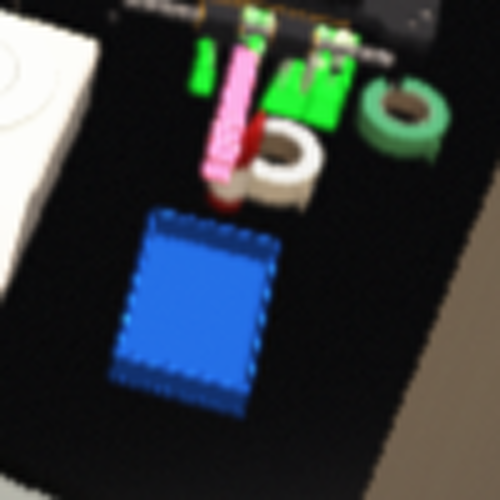

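Call:
drive_tool:
  commands:
    - {"dx": -4, "dy": -13, "dz": -20, "yaw": 0}
    - {"dx": 0, "dy": 0, "dz": -35, "yaw": 0}
    - {"dx": 0, "dy": 0, "dz": -35, "yaw": 0}
    - {"dx": 0, "dy": 0, "dz": -30, "yaw": 0}
    - {"dx": 0, "dy": 0, "dz": -20, "yaw": 0}

```text
t: 12.88
eef_pos: [548.3, -358.8, 18.6]
tcp_rot: [3.139, -0.002, -2.951]
ft_force: [0.7, 0.6, 0.0]
opening: 0.154
```

Call:
drive_tool:
  commands:
    - {"dx": 0, "dy": 0, "dz": -12, "yaw": 0}
    - {"dx": 0, "dy": 0, "dz": -8, "yaw": 0}
    - {"dx": 0, "dy": 0, "dz": -5, "yaw": 0}
    - {"dx": 0, "dy": 0, "dz": -3, "yaw": 0}
    - {"dx": 0, "dy": 0, "dz": 0, "yaw": 0}

```text
t: 13.3
eef_pos: [549.6, -359.6, -6.0]
tcp_rot: [-3.141, 0.001, -2.951]
ft_force: [-0.1, -0.2, 0.3]
opening: 0.153
```

```bash
python3 - <<'E'
from h import *
print(env.state()['eef_pos'],env.state()['ft_force'])
im=shot('wrist','w11')
im=shot('scene','s11')[200:300,380:480,::-1]
cv2.imwrite('pics/s11c.png',cv2.resize(im,None,fx=5,fy=5,interpolation=2))
E
```

```text
[ 549.64562278 -359.61600341   -5.95961038] [-0.13248384 -0.18690576  0.30526085]
```

View pics/w11.png

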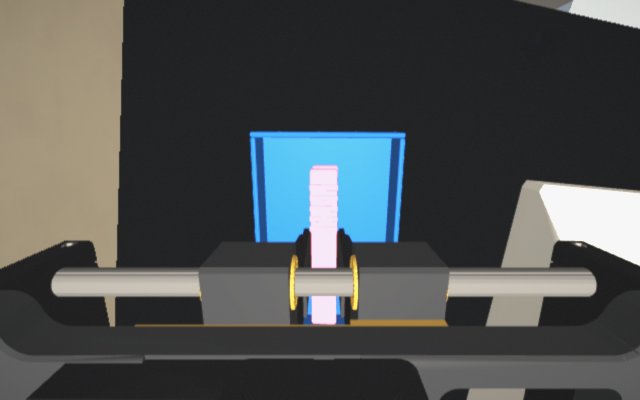

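View pics/s11c.png

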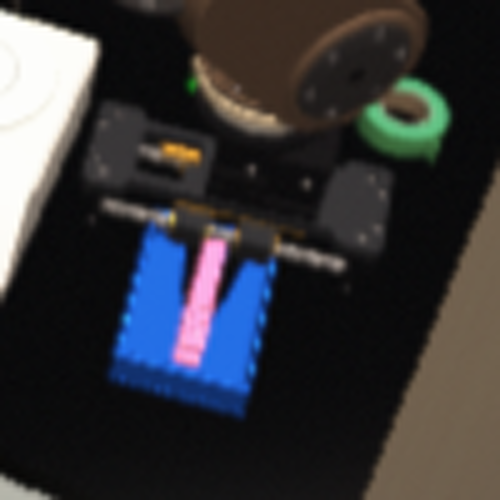

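Call:
drive_tool:
  commands:
    - {"dx": -3, "dy": 0, "dz": -2, "yaw": 0}
    - {"dx": 0, "dy": 0, "dz": -2, "yaw": 0}
    - {"dx": 0, "dy": 0, "dz": 0, "yaw": 0}

```text
t: 13.65
eef_pos: [546.1, -359.4, -10.4]
tcp_rot: [3.142, 0.0, -2.951]
ft_force: [0.8, -0.0, -0.3]
opening: 0.153
```

Call:
drive_tool:
  commands:
    - {"dx": 0, "dy": 0, "dz": 0, "yaw": 0}
    - {"dx": 0, "dy": 0, "dz": 0, "yaw": 0}
    - {"dx": 0, "dy": 0, "dz": 0, "yaw": 0}
    - {"dx": 0, "dy": 0, "dz": 0, "yaw": 0}
  grip: 0.4

```text
t: 13.98
eef_pos: [546.4, -359.5, -10.4]
tcp_rot: [3.142, 0.0, -2.951]
ft_force: [-0.1, -0.1, -0.1]
opening: 0.365
```

Call:
drive_tool:
  commands:
    - {"dx": 0, "dy": 0, "dz": 10, "yaw": 0}
    - {"dx": 0, "dy": 0, "dz": 30, "yaw": 0}
    - {"dx": 0, "dy": 0, "dz": 40, "yaw": 0}
    - {"dx": 0, "dy": 0, "dz": 40, "yaw": 0}
    - {"dx": 0, "dy": 0, "dz": 30, "yaw": 0}

```text
t: 14.4
eef_pos: [546.8, -359.7, 143.7]
tcp_rot: [-3.14, 0.002, -2.95]
ft_force: [-0.5, -0.3, 0.3]
opening: 0.397
```

```bash
python3 w.py w12; python3 - <<'E'
from h import *
r=env.place_of('clip_center','wrist')
for d in r[:1]:print(d,atz('wrist',d['pixel'],14))
E
```

```text
[ 546.75083089 -359.66179085  143.67585367] [-0.0, -0.365, -0.332, 0.0, 0.696, -0.002]
clip_center 0.55 [326.3 192.3] [ 532.2 -360.7   87. ]
tray 0.65 [321.8 189.3] [ 547.6 -362.5    0. ]
plate_center 0.74 [509.5 309.7] [ 617.4 -157.4   76. ]
knob_grip 0.72 [534.6 175.8] [ 484.8 -173.9   66. ]
clip_center 0.83 ((531.3075561523438, -362.405517578125), (74.71551513671875, 12.28620433807373), 11.286567687988281)
tray 0.65 ((546.7561645507812, -359.1255187988281), (129.40402221679688, 84.58426666259766), 10.516167640686035)
plate_center 0.67 ((537.6236572265625, -177.87295532226562), (202.15188598632812, 141.34193420410156), 51.94853210449219)
{'pixel': [326.3, 192.3], 'conf': 0.55} [ 544.87364397 -356.62592902   14.        ]
```

View pics/w12.png

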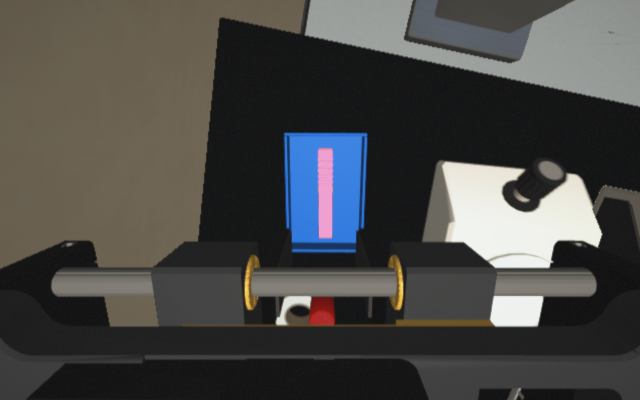

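Call:
drive_tool:
  commands:
    - {"dx": -5, "dy": 10, "dz": 40, "yaw": 0}
    - {"dx": -5, "dy": 10, "dz": 40, "yaw": 0}
    - {"dx": -5, "dy": 10, "dz": 40, "yaw": 0}
    - {"dx": -5, "dy": 10, "dz": 40, "yaw": 0}
    - {"dx": -5, "dy": 10, "dz": 40, "yaw": 0}
  grip: 1

```text
t: 15.27
eef_pos: [520.8, -308.8, 340.7]
tcp_rot: [3.14, -0.001, -2.951]
ft_force: [0.1, -0.5, 0.2]
opening: 0.695
```

Call:
drive_tool:
  commands:
    - {"dx": -4, "dy": 38, "dz": 4, "yaw": 0}
    - {"dx": -4, "dy": 38, "dz": 0, "yaw": 0}
    - {"dx": -4, "dy": 38, "dz": 0, "yaw": 4}
    - {"dx": -4, "dy": 38, "dz": 0, "yaw": 4}
    - {"dx": -4, "dy": 38, "dz": 0, "yaw": 4}

```text
t: 15.68
eef_pos: [500.7, -117.8, 342.9]
tcp_rot: [3.141, -0.001, -2.738]
ft_force: [0.9, 0.5, 0.7]
opening: 0.987
```

Call:
drive_tool:
  commands:
    - {"dx": -4, "dy": 38, "dz": 0, "yaw": 4}
    - {"dx": -4, "dy": 38, "dz": 0, "yaw": 4}
    - {"dx": -4, "dy": 38, "dz": 0, "yaw": 4}
    - {"dx": -4, "dy": 38, "dz": 0, "yaw": 4}
    - {"dx": -4, "dy": 38, "dz": 0, "yaw": 4}

```text
t: 16.1
eef_pos: [480.7, 72.3, 343.0]
tcp_rot: [3.141, -0.001, -2.389]
ft_force: [-0.0, 0.4, 0.3]
opening: 1.0
```

Call:
drive_tool:
  commands:
    - {"dx": -4, "dy": 38, "dz": 0, "yaw": 4}
    - {"dx": -4, "dy": 38, "dz": 0, "yaw": 4}
    - {"dx": -4, "dy": 38, "dz": 0, "yaw": 4}
    - {"dx": -4, "dy": 38, "dz": 0, "yaw": 4}
    - {"dx": -4, "dy": 38, "dz": 0, "yaw": 4}

```text
t: 16.52
eef_pos: [460.7, 262.4, 342.9]
tcp_rot: [3.141, -0.001, -2.039]
ft_force: [0.7, -0.7, -0.7]
opening: 0.996
```

Call:
drive_tool:
  commands:
    - {"dx": -4, "dy": 36, "dz": 0, "yaw": 4}
    - {"dx": -4, "dy": 36, "dz": 0, "yaw": 3}
    - {"dx": -4, "dy": 30, "dz": 0, "yaw": 0}
    - {"dx": 0, "dy": 0, "dz": 0, "yaw": 0}
    - {"dx": 0, "dy": 0, "dz": 0, "yaw": 0}

```text
t: 16.93
eef_pos: [448.8, 363.7, 342.3]
tcp_rot: [3.14, -0.002, -1.918]
ft_force: [-0.4, -1.0, -0.1]
opening: 1.004
```

```bash
cat > b.py <<'E'
from h import *
import sys
f=sys.argv[1]
s=env.state();print(s['eef_pos'],s['tcp_rot'],s['qvel'].round(3).tolist())
c=cal('wrist');shot('wrist',f);print((-c[1].T@c[2]).round())
for q,z in dict(amber_bottle_center=40,white_bottle_center=37.5).items():
    for d in env.place_of(q,'wrist')[:2]: print(q,round(d['conf'],2),np.round(d['pixel'],1),atz('wrist',d['pixel'],z,c).round(1))
E
python3 b.py w13
```

```text
[448.81601011 363.69934594 342.27071802] [ 3.14022162e+00 -1.79246260e-03 -1.91847929e+00] [-0.042, -0.024, 0.017, -0.003, -0.002, -0.012]
[426. 299. 544.]
amber_bottle_center 0.67 [321.6 222.9] [482.6 446.9  40. ]
white_bottle_center 0.66 [325.1 145.6] [432.  325.1  37.5]
```

View pics/w13.png

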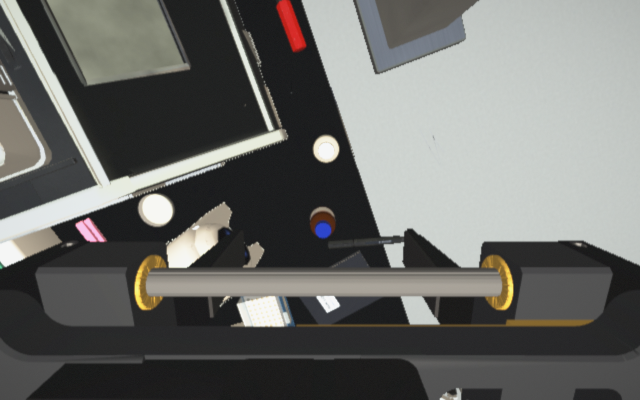

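```bash
python3 - <<'E'
from h import *
for p in ((345,355),(362,345),(328,352),(360,300)): print(p,atz('side',p,0).round())
for p in ((322,229),): print('cap',atz('wrist',p,80).round(1))
for p in ((233,205),(262,240),(262,265)): print('appl',[atz('wrist',p,z).round(0)[:2] for z in (0,100,200)])
im=cv2.imread('pics/side0.png')[220:400,250:480];cv2.imwrite('pics/sd.png',cv2.resize(im,None,fx=3,fy=3,interpolation=2))
im=cv2.imread('pics/scene0.png')[100:230,160:300];cv2.imwrite('pics/sc2.png',cv2.resize(im,None,fx=4.5,fy=4.5,interpolation=2))
E
```

```text
(345, 355) [654. 488.   0.]
(362, 345) [608. 477.   0.]
(328, 352) [689. 470.   0.]
(360, 300) [568. 357.   0.]
cap [482.5 443.5  80. ]
appl [array([631., 368.]), array([593., 355.]), array([556., 342.])]
appl [array([607., 450.]), array([574., 422.]), array([541., 394.])]
appl [array([627., 498.]), array([590., 461.]), array([553., 424.])]
```

View pics/sd.png

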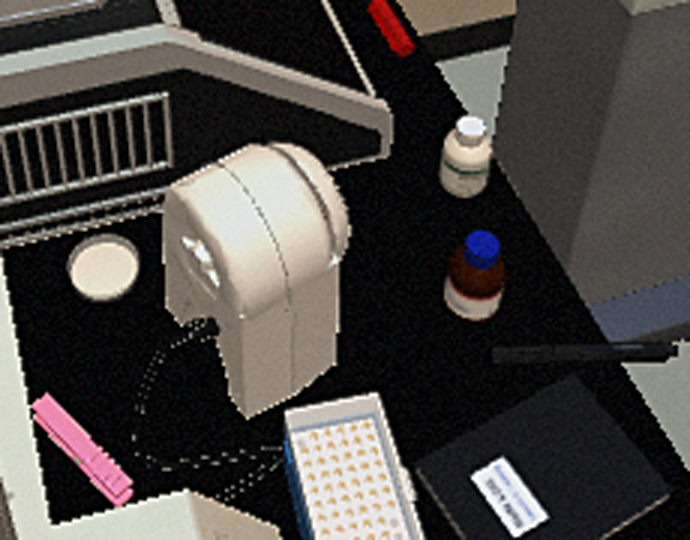

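View pics/sc2.png

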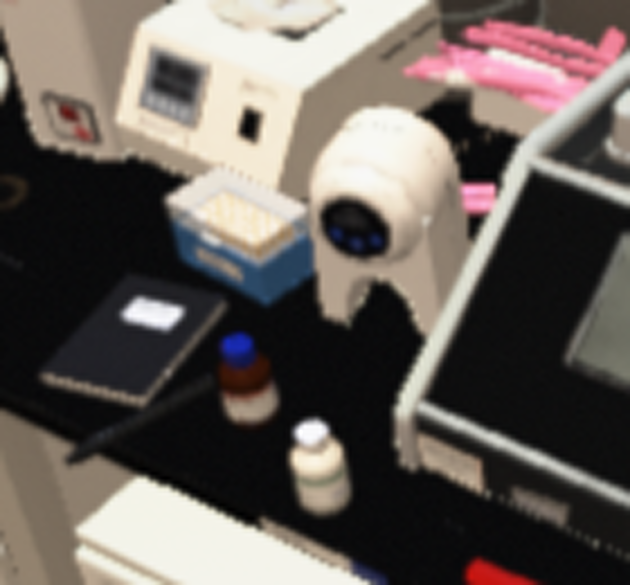

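Call:
drive_tool:
  commands:
    - {"dx": 6, "dy": 16, "dz": -10, "yaw": -7}
    - {"dx": 6, "dy": 16, "dz": -25, "yaw": -7}
    - {"dx": 6, "dy": 16, "dz": -30, "yaw": -7}
    - {"dx": 6, "dy": 16, "dz": -30, "yaw": -7}
    - {"dx": 6, "dy": 16, "dz": -30, "yaw": -7}

```text
t: 17.5
eef_pos: [480.2, 442.0, 217.7]
tcp_rot: [3.142, 0.001, -2.54]
ft_force: [1.1, 0.1, 0.9]
opening: 0.998
```

Call:
drive_tool:
  commands:
    - {"dx": 0, "dy": 0, "dz": -30, "yaw": -7}
    - {"dx": 0, "dy": 0, "dz": -25, "yaw": -7}
    - {"dx": 0, "dy": 0, "dz": 0, "yaw": 0}
    - {"dx": 0, "dy": 0, "dz": 0, "yaw": 0}
    - {"dx": 0, "dy": 0, "dz": 0, "yaw": 0}

```text
t: 17.92
eef_pos: [480.4, 442.3, 165.5]
tcp_rot: [3.141, 0.002, -2.773]
ft_force: [0.2, -0.1, 0.0]
opening: 0.995
```

```bash
python3 b.py w14
```

```text
[480.37539385 442.33829056 165.53450639] [ 3.14092411e+00  2.23040669e-03 -2.77302494e+00] [0.005, -0.017, -0.01, -0.0, -0.004, 0.011]
[416. 417. 367.]
amber_bottle_center 0.61 [327.4 193. ] [479.8 446.1  40. ]
white_bottle_center 0.82 [239.  112.9] [434.  329.8  37.5]
```

View pics/w14.png

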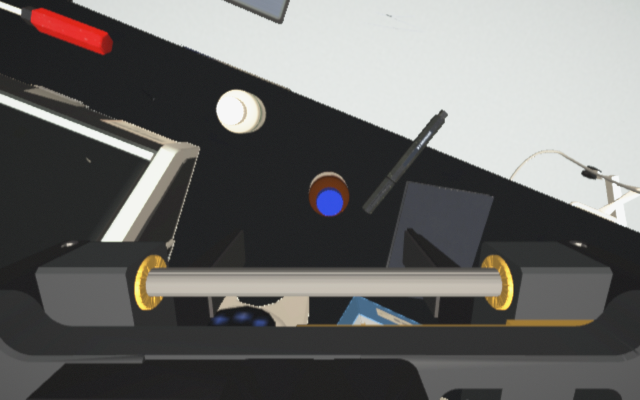

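Call:
drive_tool:
  commands:
    - {"dx": 0, "dy": 2, "dz": -30, "yaw": 0}
    - {"dx": 0, "dy": 2, "dz": -35, "yaw": 0}
    - {"dx": 0, "dy": 0, "dz": -30, "yaw": 0}
    - {"dx": 0, "dy": 0, "dz": -20, "yaw": 0}
    - {"dx": 0, "dy": 0, "dz": 0, "yaw": 0}
  grip: 0.75

```text
t: 18.48
eef_pos: [478.1, 445.5, 45.6]
tcp_rot: [-3.14, -0.005, -2.775]
ft_force: [0.3, -0.5, -0.1]
opening: 0.761
```

```bash
python3 b.py w15
```

```text
[478.13055127 445.48787242  45.57286254] [-3.14031243 -0.0045951  -2.77490247] [0.001, -0.057, -0.054, 0.001, 0.075, 0.004]
[415. 421. 247.]
amber_bottle_center 0.84 [327.3 229.4] [479.  448.2  40. ]
white_bottle_center 0.8 [185.3 106.6] [434.  330.4  37.5]
```

View pics/w15.png

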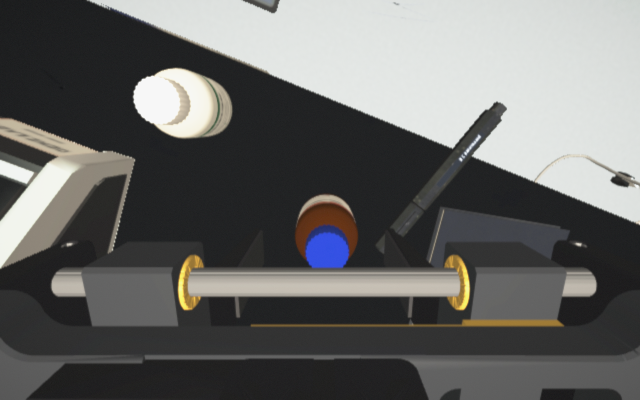

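Call:
drive_tool:
  commands:
    - {"dx": 0, "dy": 1, "dz": -18, "yaw": 0}
    - {"dx": 0, "dy": 0, "dz": -14, "yaw": 0}
    - {"dx": 0, "dy": 0, "dz": -6, "yaw": 0}
    - {"dx": 0, "dy": 0, "dz": 0, "yaw": 0}

```text
t: 18.97
eef_pos: [479.6, 447.7, 11.1]
tcp_rot: [3.141, 0.0, -2.776]
ft_force: [0.0, -0.6, 0.1]
opening: 0.749
```

Call:
drive_tool:
  commands:
    - {"dx": 0, "dy": 0, "dz": 0, "yaw": 0}
    - {"dx": 0, "dy": 0, "dz": 0, "yaw": 0}
    - {"dx": 0, "dy": 0, "dz": 0, "yaw": 0}
    - {"dx": 0, "dy": 0, "dz": 0, "yaw": 0}
    - {"dx": 0, "dy": 0, "dz": 0, "yaw": 0}
  grip: 0

```text
t: 19.38
eef_pos: [479.5, 447.7, 11.1]
tcp_rot: [3.141, 0.001, -2.776]
ft_force: [0.8, -0.0, 1.3]
opening: 0.455
```

Call:
drive_tool:
  commands:
    - {"dx": 0, "dy": 0, "dz": 0, "yaw": 0}
    - {"dx": 0, "dy": 0, "dz": 0, "yaw": 0}

```text
t: 19.55
eef_pos: [479.5, 447.8, 11.0]
tcp_rot: [3.141, 0.001, -2.776]
ft_force: [-0.6, -0.9, 4.4]
opening: 0.444
```

```bash
python3 b.py w16
```

```text
[479.52454861 447.7705463   11.03277784] [ 3.14127850e+00  6.95808397e-04 -2.77599640e+00] [0.001, 0.0, -0.0, 0.001, -0.0, 0.0]
[416. 423. 212.]
amber_bottle_center 0.57 [322.2 244.5] [479.7 446.4  40. ]
white_bottle_center 0.78 [153.1  96. ] [432.9 330.   37.5]
```

View pics/w16.png

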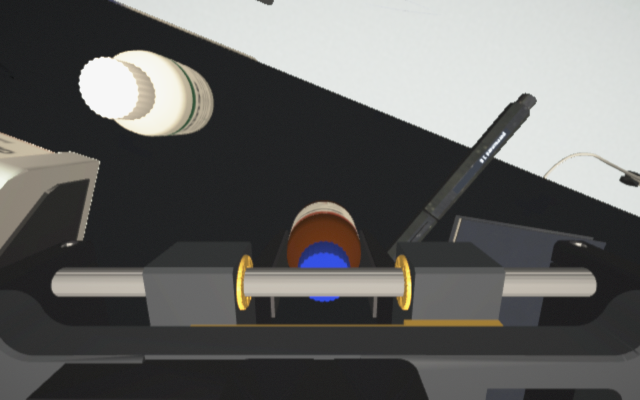

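Call:
drive_tool:
  commands:
    - {"dx": 0, "dy": 0, "dz": 8, "yaw": 0}
    - {"dx": 0, "dy": 0, "dz": 20, "yaw": 0}
    - {"dx": 0, "dy": 0, "dz": 35, "yaw": 0}
    - {"dx": 0, "dy": 0, "dz": 40, "yaw": 0}
    - {"dx": 0, "dy": 0, "dz": 40, "yaw": 0}

```text
t: 20.12
eef_pos: [478.8, 447.1, 154.9]
tcp_rot: [-3.141, -0.002, -2.776]
ft_force: [-0.5, 0.0, -0.7]
opening: 0.445
```

Call:
drive_tool:
  commands:
    - {"dx": 0, "dy": 0, "dz": 40, "yaw": 0}
    - {"dx": 0, "dy": 0, "dz": 40, "yaw": 0}
    - {"dx": 0, "dy": 0, "dz": 40, "yaw": 0}
    - {"dx": 0, "dy": 0, "dz": 40, "yaw": 0}
    - {"dx": 0, "dy": -5, "dz": 30, "yaw": 0}

```text
t: 20.53
eef_pos: [479.0, 442.8, 347.5]
tcp_rot: [3.141, 0.003, -2.776]
ft_force: [-0.4, 0.6, -1.2]
opening: 0.445
```

```bash
python3 b.py w17
```

```text
[479.00652462 442.84349703 347.4581329 ] [ 3.14062810e+00  2.54390290e-03 -2.77556759e+00] [-0.08, -0.201, -0.512, -0.003, 0.727, -0.083]
[415. 418. 549.]
amber_bottle_center 0.75 [323.  247.8] [610.5 491.6  40. ]
white_bottle_center 0.81 [267.4 120.6] [437.2 328.9  37.5]
```

View pics/w17.png

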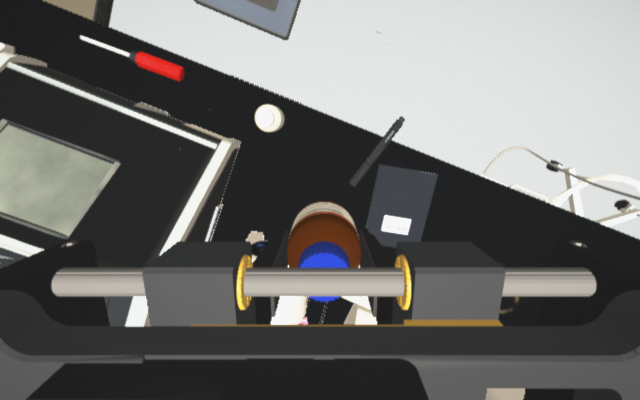

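Call:
drive_tool:
  commands:
    - {"dx": -2, "dy": -20, "dz": 3, "yaw": 0}
    - {"dx": -4, "dy": -36, "dz": 3, "yaw": 0}
    - {"dx": -4, "dy": -36, "dz": 0, "yaw": 0}
    - {"dx": -4, "dy": -36, "dz": 0, "yaw": 0}
    - {"dx": -4, "dy": -36, "dz": 0, "yaw": 0}

```text
t: 21.1
eef_pos: [460.2, 276.9, 347.8]
tcp_rot: [-3.141, -0.003, -2.776]
ft_force: [1.0, 0.2, 0.4]
opening: 0.441
```

Call:
drive_tool:
  commands:
    - {"dx": 0, "dy": -38, "dz": 0, "yaw": 0}
    - {"dx": 0, "dy": -38, "dz": 0, "yaw": 0}
    - {"dx": 0, "dy": -38, "dz": 0, "yaw": -4}
    - {"dx": 0, "dy": -38, "dz": 0, "yaw": -4}
    - {"dx": 0, "dy": -38, "dz": 0, "yaw": -4}

```text
t: 21.52
eef_pos: [460.3, 86.9, 348.2]
tcp_rot: [3.141, -0.002, -2.989]
ft_force: [0.7, 0.1, -0.2]
opening: 0.446
```

Call:
drive_tool:
  commands:
    - {"dx": 8, "dy": -38, "dz": 0, "yaw": -4}
    - {"dx": 10, "dy": -38, "dz": 0, "yaw": 0}
    - {"dx": 12, "dy": -36, "dz": 0, "yaw": 0}
    - {"dx": 18, "dy": -30, "dz": 0, "yaw": 0}
    - {"dx": 25, "dy": -25, "dz": 0, "yaw": 0}

```text
t: 21.93
eef_pos: [533.5, -80.7, 348.6]
tcp_rot: [3.141, -0.002, -3.057]
ft_force: [0.7, 0.5, -0.2]
opening: 0.442
```

Call:
drive_tool:
  commands:
    - {"dx": 25, "dy": -20, "dz": 0, "yaw": 0}
    - {"dx": 20, "dy": -20, "dz": 0, "yaw": 0}
    - {"dx": 0, "dy": 0, "dz": 0, "yaw": 0}
    - {"dx": 0, "dy": 0, "dz": 0, "yaw": 0}

```text
t: 22.27
eef_pos: [579.3, -119.1, 347.0]
tcp_rot: [3.14, -0.004, -3.057]
ft_force: [-1.1, 1.3, -0.7]
opening: 0.443
```

```bash
python3 w.py w18
```

```text
[ 579.27340275 -119.14151436  347.03125767] [0.022, -0.041, 0.025, 0.004, 0.001, 0.008]
clip_center 0.77 [185.9 139.7] [ 543.8 -327.6   87. ]
tray 0.87 [185.5 140.6] [ 551.5 -366.5    0. ]
plate_center 0.8 [299.7 194.9] [ 615.8 -154.3   76. ]
knob_grip 0.84 [294.4 110. ] [ 487.1 -171.5   66. ]
clip_center 0.77 ((541.7249755859375, -322.1514587402344), (83.89065551757812, 22.436599731445312), 10.452675819396973)
tray 0.83 ((546.1063842773438, -354.5738220214844), (129.87948608398438, 93.98347473144531), 10.450791358947754)
plate_center 0.89 ((573.0509033203125, -160.97457885742188), (212.3279571533203, 149.41062927246094), 5.787253379821777)
```

View pics/w18.png

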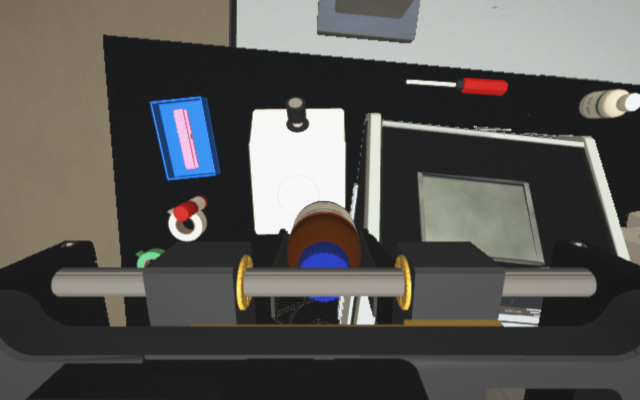

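Call:
drive_tool:
  commands:
    - {"dx": 19, "dy": -18, "dz": -20, "yaw": 0}
    - {"dx": 19, "dy": -19, "dz": -25, "yaw": 0}
    - {"dx": 0, "dy": 0, "dz": -38, "yaw": 0}
    - {"dx": 0, "dy": 0, "dz": -38, "yaw": 0}
    - {"dx": 0, "dy": 0, "dz": -38, "yaw": 0}

```text
t: 23.08
eef_pos: [617.2, -155.4, 189.1]
tcp_rot: [-3.141, 0.001, -3.055]
ft_force: [0.9, -0.2, -1.8]
opening: 0.445
```

Call:
drive_tool:
  commands:
    - {"dx": 0, "dy": 0, "dz": -35, "yaw": 0}
    - {"dx": 0, "dy": 0, "dz": -25, "yaw": 0}
    - {"dx": 0, "dy": 0, "dz": -15, "yaw": 0}
    - {"dx": 0, "dy": 0, "dz": -6, "yaw": 0}
    - {"dx": 0, "dy": 0, "dz": 0, "yaw": 0}

```text
t: 23.5
eef_pos: [616.9, -155.1, 108.6]
tcp_rot: [3.141, -0.002, -3.055]
ft_force: [0.4, -1.2, -1.1]
opening: 0.442
```

```bash
cat > p.py <<'E'
from h import *
import sys
f=sys.argv[1]
s=env.state();print(s['eef_pos'],s['ft_force'])
im=shot('wrist',f)
a=cv2.resize(im[100:340,180:460,::-1],(466,400))
im=shot('scene',f+'s');b=cv2.resize(im[150:270,320:420,::-1],(333,400),interpolation=2)
cv2.imwrite('pics/%sx.png'%f,np.hstack([a,b]))
E
python3 p.py w19
```

```text
[ 616.92410349 -155.11813711  108.5596891 ] [ 0.43792719 -1.20336114 -1.06085138]
```

View pics/w19x.png

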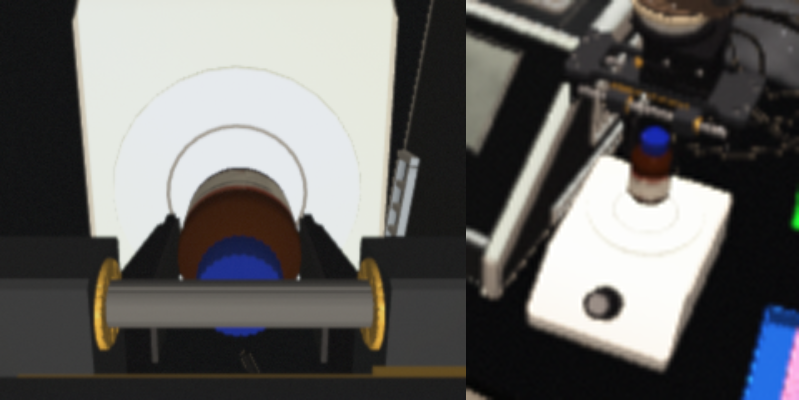

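Call:
drive_tool:
  commands:
    - {"dx": 0, "dy": 0, "dz": -8, "yaw": 0}
    - {"dx": 0, "dy": 0, "dz": -6, "yaw": 0}
    - {"dx": 0, "dy": 0, "dz": -2, "yaw": 0}
    - {"dx": 0, "dy": 0, "dz": 0, "yaw": 0}

```text
t: 23.93
eef_pos: [617.1, -155.3, 93.1]
tcp_rot: [3.141, -0.001, -3.055]
ft_force: [-0.4, 1.1, -0.8]
opening: 0.445
```

Call:
drive_tool:
  commands:
    - {"dx": 0, "dy": 0, "dz": 0, "yaw": 0}
    - {"dx": 0, "dy": 0, "dz": -1, "yaw": 0}
    - {"dx": 0, "dy": 0, "dz": 0, "yaw": 0}

```text
t: 24.18
eef_pos: [617.4, -155.5, 92.7]
tcp_rot: [3.142, 0.0, -3.055]
ft_force: [-0.4, -1.0, -1.8]
opening: 0.447
```

```bash
python3 p.py w20
```

```text
[ 617.43602492 -155.47437093   92.67324335] [-0.36476891 -0.99843858 -1.84257221]
```

View pics/w20x.png

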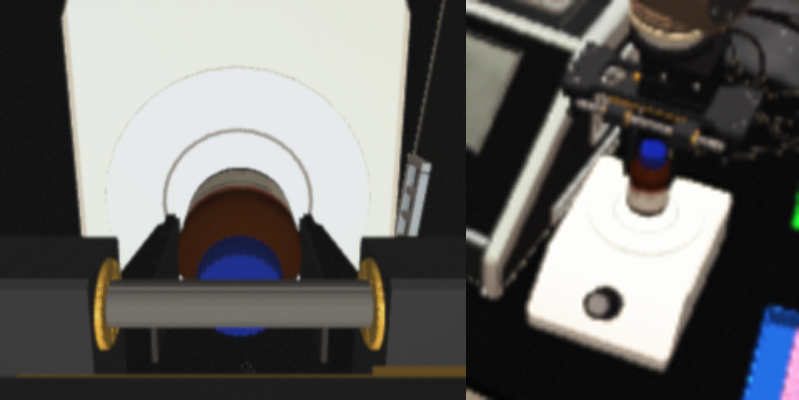

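Call:
drive_tool:
  commands:
    - {"dx": 0, "dy": 0, "dz": -2, "yaw": 0}
    - {"dx": 0, "dy": 0, "dz": -1, "yaw": 0}
    - {"dx": 0, "dy": 0, "dz": 0, "yaw": 0}

```text
t: 24.53
eef_pos: [617.2, -155.4, 89.3]
tcp_rot: [3.141, -0.0, -3.055]
ft_force: [-0.2, 0.1, -0.8]
opening: 0.441
```

Call:
drive_tool:
  commands:
    - {"dx": 0, "dy": 0, "dz": -1, "yaw": 0}
    - {"dx": 0, "dy": 0, "dz": 0, "yaw": 0}

```text
t: 24.7
eef_pos: [617.3, -155.4, 88.4]
tcp_rot: [3.141, -0.0, -3.055]
ft_force: [0.5, 0.1, -1.9]
opening: 0.443
```

Call:
drive_tool:
  commands:
    - {"dx": 0, "dy": 0, "dz": -1, "yaw": 0}
    - {"dx": 0, "dy": 0, "dz": 0, "yaw": 0}

```text
t: 24.87
eef_pos: [617.3, -155.4, 87.4]
tcp_rot: [3.141, -0.0, -3.055]
ft_force: [-0.6, 0.3, -0.5]
opening: 0.443
```

Call:
drive_tool:
  commands:
    - {"dx": 0, "dy": 0, "dz": -1, "yaw": 0}
    - {"dx": 0, "dy": 0, "dz": 0, "yaw": 0}

```text
t: 25.03
eef_pos: [617.5, -155.4, 87.0]
tcp_rot: [-3.141, 0.001, -3.055]
ft_force: [-1.3, 0.5, 2.4]
opening: 0.445
```

Call:
drive_tool:
  commands:
    - {"dx": 0, "dy": 0, "dz": -0.5, "yaw": 0}
    - {"dx": 0, "dy": 0, "dz": 0, "yaw": 0}

```text
t: 25.2
eef_pos: [617.6, -155.4, 87.0]
tcp_rot: [-3.141, 0.001, -3.055]
ft_force: [-2.6, 0.7, 8.0]
opening: 0.445
```

```bash
python3 p.py w21
```

```text
[ 617.58479493 -155.44418465   86.96206885] [-2.58670144  0.65276157  7.99077702]
```

View pics/w21x.png

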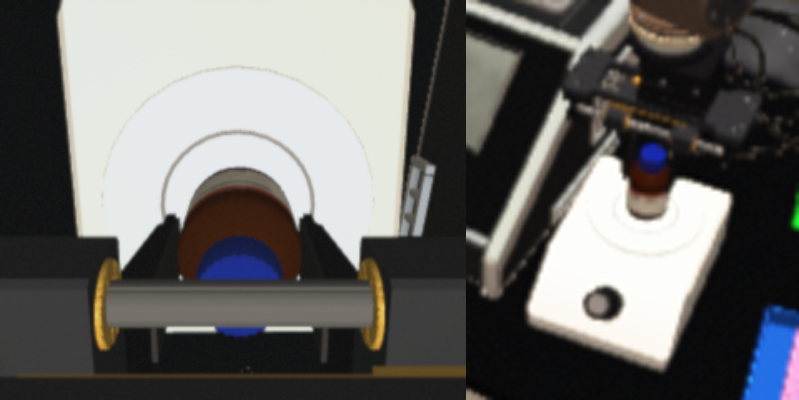

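Call:
drive_tool:
  commands:
    - {"dx": 0, "dy": 0, "dz": 0.5, "yaw": 0}
    - {"dx": 0, "dy": 0, "dz": 0, "yaw": 0}

```text
t: 25.47
eef_pos: [617.5, -155.5, 87.0]
tcp_rot: [-3.141, 0.001, -3.055]
ft_force: [-1.0, 1.1, 5.6]
opening: 0.448
```

Call:
drive_tool:
  commands:
    - {"dx": 0, "dy": 0, "dz": 0, "yaw": 0}
    - {"dx": 0, "dy": 0, "dz": 0, "yaw": 0}
    - {"dx": 0, "dy": 0, "dz": 0, "yaw": 0}
    - {"dx": 0, "dy": 0, "dz": 0, "yaw": 0}
    - {"dx": 0, "dy": 0, "dz": 0, "yaw": 0}
  grip: 0.8

```text
t: 25.88
eef_pos: [617.3, -155.4, 86.3]
tcp_rot: [3.141, -0.0, -3.055]
ft_force: [-0.5, -0.4, -0.9]
opening: 0.735
```

Call:
drive_tool:
  commands:
    - {"dx": 0, "dy": 0, "dz": 10, "yaw": 0}
    - {"dx": 0, "dy": 0, "dz": 25, "yaw": 0}
    - {"dx": 0, "dy": 0, "dz": 40, "yaw": 0}
    - {"dx": 0, "dy": 0, "dz": 35, "yaw": 0}
    - {"dx": 0, "dy": 0, "dz": 20, "yaw": 0}

```text
t: 26.3
eef_pos: [618.2, -155.7, 221.5]
tcp_rot: [-3.14, 0.004, -3.055]
ft_force: [0.1, 0.4, 0.1]
opening: 0.803
```

Call:
drive_tool:
  commands:
    - {"dx": -20, "dy": 0, "dz": 0, "yaw": 0}
    - {"dx": -20, "dy": 0, "dz": 0, "yaw": 0}
    - {"dx": 0, "dy": 0, "dz": 0, "yaw": 0}
    - {"dx": 0, "dy": 0, "dz": 0, "yaw": 0}

```text
t: 26.63
eef_pos: [577.2, -155.5, 217.7]
tcp_rot: [-3.141, 0.001, -3.056]
ft_force: [-0.3, -0.2, -0.1]
opening: 0.802
```

```bash
python3 w.py w22; python3 - <<'E'
from h import *
for n in ('wrist','scene','side'):
    if n!='wrist': shot(n,n+'22')
    for d in env.place_of('amber_bottle_center',n)[:1]: print(n,d['conf'],d['pixel'],atz(n,d['pixel'],116))
    for d in env.place_of('plate_center',n)[:1]: print(n,d['conf'],d['pixel'],atz(n,d['pixel'],76))
im=cv2.imread('pics/scene22.png')[150:270,320:440];cv2.imwrite('pics/s22.png',cv2.resize(im,None,fx=5,fy=5,interpolation=2))
E
```

```text
[ 577.16428919 -155.54024074  217.70170805] [0.006, 0.028, -0.029, 0.001, -0.003, 0.002]
clip_center 0.61 [172.6 145.1] [ 540.5 -322.1   87. ]
tray 0.73 [174.3 145.2] [ 548.8 -361.9    0. ]
plate_center 0.55 [321.9 220.5] [ 614.7 -154.9   76. ]
knob_grip 0.72 [319.4 105. ] [ 484.8 -168.6   66. ]
clip_center 0.8 ((539.5726928710938, -317.9815979003906), (79.00506591796875, 19.50479507446289), 10.55112075805664)
tray 0.81 ((546.5941162109375, -354.2613220214844), (131.263916015625, 95.5725326538086), 10.488850593566895)
plate_center 0.81 ((571.8319702148438, -161.18527221679688), (208.65234375, 147.39234924316406), 5.4506025314331055)
wrist 0.93 [320.7, 235.8] [ 618.99215359 -155.37367081  116.        ]
wrist 0.55 [321.9, 220.5] [ 614.39780231 -154.72144226   76.        ]
scene 0.47 [373.1, 203.5] [ 617.78632427 -151.75749399  116.        ]
scene 0.71 [372.1, 213.0] [ 612.47609334 -154.73260473   76.        ]
side 0.68 [296.0, 159.2] [ 604.80756715 -161.50463407  116.        ]
side 0.87 [294.1, 170.3] [ 615.05535865 -157.16723252   76.        ]
```

View pics/w22.png

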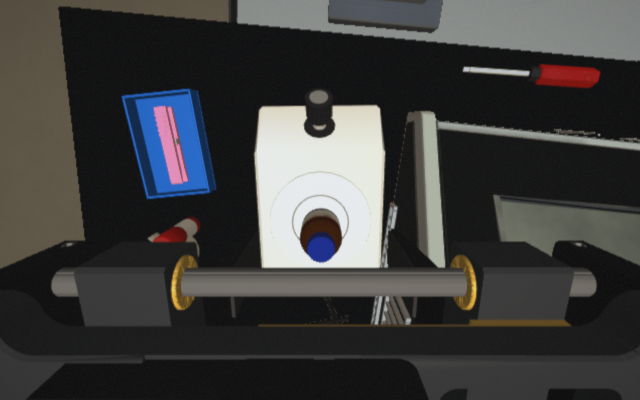

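View pics/s22.png

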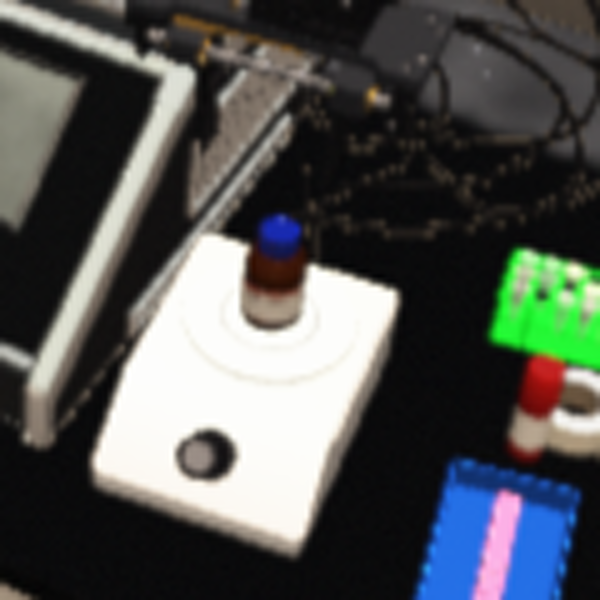

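```bash
python3 - <<'E'
from h import *
im=cv2.imread('pics/w22.png')[160:275,260:385];cv2.imwrite('pics/w22z.png',cv2.resize(im,None,fx=6,fy=5,interpolation=2) if 0 else cv2.resize(im,None,fx=5,fy=5,interpolation=2))
c=cal('wrist')
for x,y in ((618,-156),(614.5,-155)):
    for z,r in ((76,60),(76,32),(76,22.5),(156,14)):
        a=np.linspace(0,2*np.pi,73);P=np.array([proj('wrist',(x+r*np.cos(t),y+r*np.sin(t),z),c) for t in a])
        print((x,y),z,r,'cols',P[:,0].min().round(1),P[:,0].max().round(1),'rows',P[:,1].min().round(1),P[:,1].max().round(1))
E
```

```text
(618, -156) 76 60 cols 269.7 371.5 rows 172.7 270.0
(618, -156) 76 32 cols 293.5 347.7 rows 196.9 248.7
(618, -156) 76 22.5 cols 301.5 339.7 rows 204.8 241.3
(618, -156) 156 14 cols 304.6 334.9 rows 235.4 263.6
(614.5, -155) 76 60 cols 270.7 372.7 rows 169.7 267.4
(614.5, -155) 76 32 cols 294.5 348.9 rows 194.0 246.0
(614.5, -155) 76 22.5 cols 302.6 340.8 rows 202.0 238.6
(614.5, -155) 156 14 cols 306.0 336.4 rows 231.8 260.3
```

View pics/w22z.png

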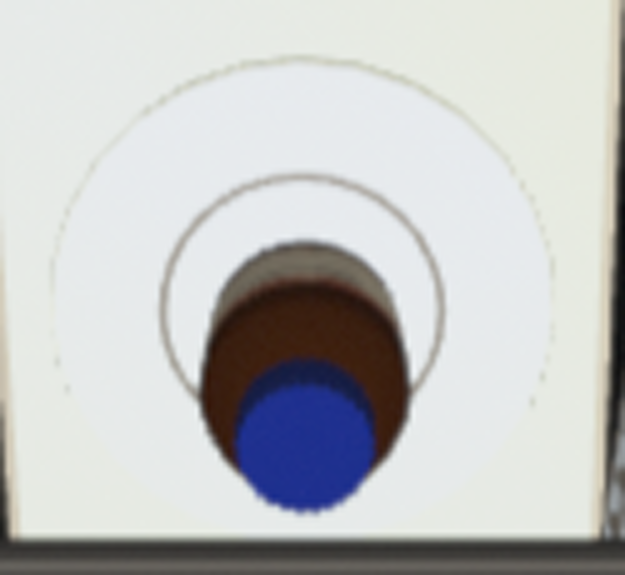

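Call:
drive_tool:
  commands:
    - {"dx": -30, "dy": -5, "dz": 0, "yaw": 1}
    - {"dx": -32, "dy": -5, "dz": -10, "yaw": 0}
    - {"dx": -30, "dy": -4, "dz": -30, "yaw": 0}
    - {"dx": 0, "dy": 0, "dz": -35, "yaw": 0}
    - {"dx": 0, "dy": 0, "dz": -35, "yaw": 0}
  grip: 0.7

```text
t: 27.85
eef_pos: [485.2, -169.8, 107.3]
tcp_rot: [-3.14, 0.002, -3.039]
ft_force: [0.9, -0.4, -0.5]
opening: 0.7
```

Call:
drive_tool:
  commands:
    - {"dx": 0, "dy": 0, "dz": 0, "yaw": 0}
    - {"dx": 0, "dy": 0, "dz": 0, "yaw": 0}
    - {"dx": 0, "dy": 0, "dz": 0, "yaw": 0}

```text
t: 28.1
eef_pos: [487.0, -169.7, 108.7]
tcp_rot: [-3.141, 0.001, -3.038]
ft_force: [0.5, -0.3, 0.2]
opening: 0.7
```

```bash
cat > k.py <<'E'
from h import *
import sys
f=sys.argv[1]
s=env.state();print(s['eef_pos'],s['tcp_rot'],s['ft_force'],s['opening'])
im=shot('wrist',f)
for n in ('wrist','scene'):
    if n=='scene': im2=shot('scene',f+'s')
    for d in env.place_of('knob_grip',n)[:1]: print(n,d['conf'],d['pixel'],atz(n,d['pixel'],66))
a=cv2.resize(im[:,60:580,::-1],(520,400))
b=cv2.resize(im2[190:270,320:376,::-1],(280,400),interpolation=2)
cv2.imwrite('pics/%sx.png'%f,np.hstack([a,b]))
E
python3 k.py w23
```

```text
[ 486.9724491  -169.69427556  108.69188118] [-3.14090580e+00  1.26407007e-03 -3.03768173e+00] [ 0.52543178 -0.25374902  0.1801662 ] 0.7004757447060392
wrist 0.56 [326.6, 213.8] [ 488.02097119 -167.6296136    66.        ]
scene 0.63 [359.3, 242.5] [ 478.58505684 -172.14797284   66.        ]
```

View pics/w23x.png

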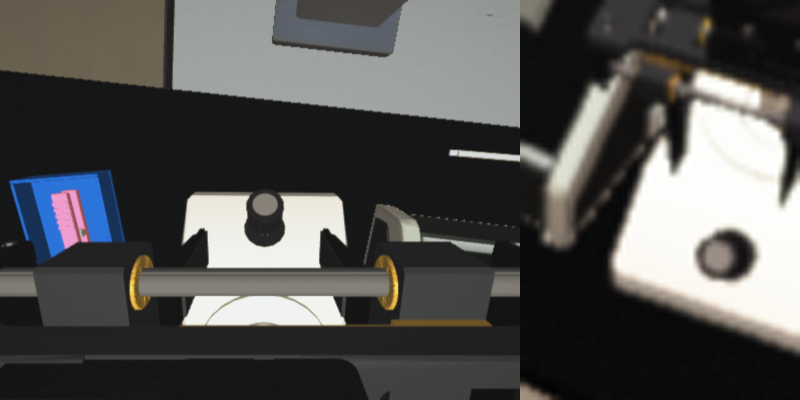

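Call:
drive_tool:
  commands:
    - {"dx": -1, "dy": 0, "dz": -20, "yaw": 0}
    - {"dx": 0, "dy": 1, "dz": -20, "yaw": 0}
    - {"dx": 0, "dy": 0, "dz": -14, "yaw": 0}
    - {"dx": 0, "dy": 0, "dz": -6, "yaw": 0}
    - {"dx": 0, "dy": 0, "dz": 0, "yaw": 0}
  grip: 0.6

```text
t: 28.72
eef_pos: [484.9, -168.2, 46.8]
tcp_rot: [3.141, -0.001, -3.038]
ft_force: [1.2, -0.3, 0.7]
opening: 0.608
```

Call:
drive_tool:
  commands:
    - {"dx": 0, "dy": 0, "dz": -10, "yaw": 0}
    - {"dx": 0, "dy": 0, "dz": -6, "yaw": 0}
    - {"dx": 0, "dy": 0, "dz": 0, "yaw": 0}
    - {"dx": 0, "dy": 0, "dz": 0, "yaw": 0}

```text
t: 29.05
eef_pos: [485.0, -168.3, 31.2]
tcp_rot: [3.141, -0.0, -3.038]
ft_force: [-0.5, 0.6, -0.1]
opening: 0.598
```

```bash
python3 k.py w24
```

```text
[ 485.03200928 -168.33746089   31.23087518] [ 3.14139355e+00 -1.56178430e-04 -3.03785014e+00] [-0.51069497  0.57966315 -0.10754503] 0.5981991441910107
wrist 0.58 [322.0, 248.5] [ 485.51038373 -169.80605043   66.        ]
scene 0.39 [358.0, 242.1] [ 477.96896745 -167.74234037   66.        ]
```

View pics/w24x.png

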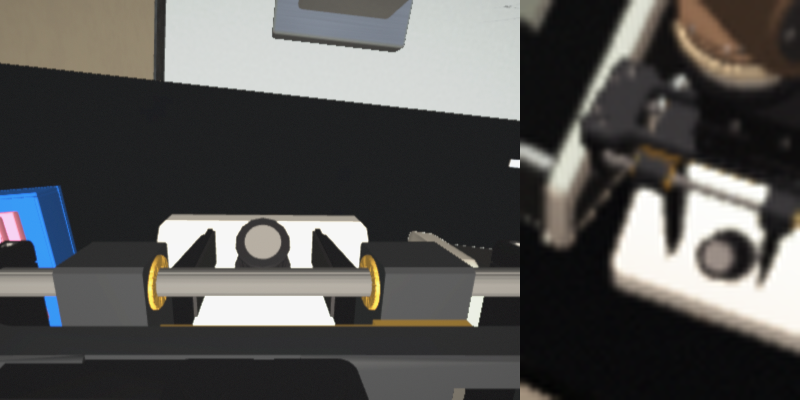

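Call:
drive_tool:
  commands:
    - {"dx": 0, "dy": 0, "dz": -3, "yaw": 0}
    - {"dx": 0, "dy": 0, "dz": 0, "yaw": 0}
    - {"dx": 0, "dy": 0, "dz": 0, "yaw": 0}
    - {"dx": 0, "dy": 0, "dz": 0, "yaw": 0}
    - {"dx": 0, "dy": 0, "dz": 0, "yaw": 0}
  grip: 0

```text
t: 29.67
eef_pos: [485.2, -168.6, 28.3]
tcp_rot: [-3.141, 0.0, -3.038]
ft_force: [-1.8, -7.2, 1.1]
opening: 0.311
```

Call:
drive_tool:
  commands:
    - {"dx": 0, "dy": 0, "dz": 0, "yaw": 0}
    - {"dx": 0, "dy": 0, "dz": 0, "yaw": 0}

```text
t: 29.83
eef_pos: [485.1, -168.7, 28.3]
tcp_rot: [-3.141, 0.0, -3.038]
ft_force: [-0.5, -3.6, -0.1]
opening: 0.304
```

```bash
python3 k.py w25
```

```text
[ 485.09476926 -168.67503742   28.29584539] [-3.14123357e+00  2.32927814e-04 -3.03785536e+00] [-0.50830601 -3.55415268 -0.1313863 ] 0.3041491843013444
wrist 0.8 [321.8, 251.8] [ 486.12245593 -170.05014112   66.        ]
scene 0.66 [359.2, 244.2] [ 471.95602335 -175.04143727   66.        ]
```

View pics/w25x.png

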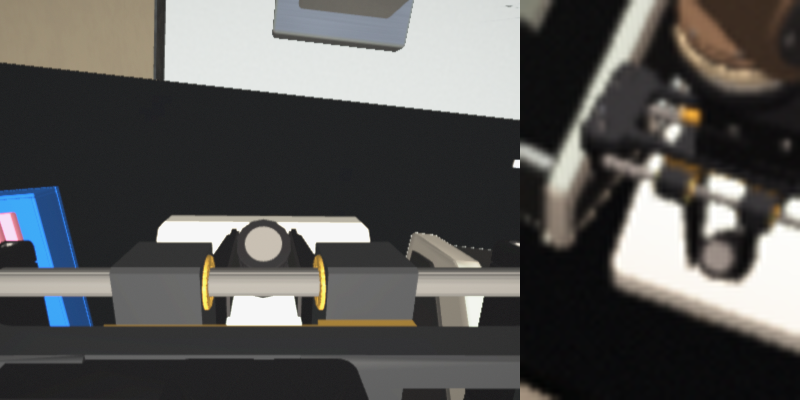

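Call:
drive_tool:
  commands:
    - {"dx": -1.5, "dy": 0, "dz": 1.5, "yaw": 0}
    - {"dx": -1.5, "dy": 0, "dz": 1.5, "yaw": 0}
    - {"dx": 0, "dy": 0, "dz": 0, "yaw": 0}

```text
t: 30.28
eef_pos: [482.3, -168.8, 31.2]
tcp_rot: [-3.141, 0.001, -3.038]
ft_force: [1.8, -6.7, -5.3]
opening: 0.305
```

Call:
drive_tool:
  commands:
    - {"dx": -1.5, "dy": 0, "dz": 1.5, "yaw": 0}
    - {"dx": -1.5, "dy": 0, "dz": 1.5, "yaw": 0}
    - {"dx": -1, "dy": 0, "dz": 1, "yaw": 0}
    - {"dx": 0, "dy": 0, "dz": 0, "yaw": 0}

```text
t: 30.62
eef_pos: [478.1, -169.2, 35.5]
tcp_rot: [-3.14, 0.0, -3.038]
ft_force: [-2.9, -9.9, -0.2]
opening: 0.3
```

Call:
drive_tool:
  commands:
    - {"dx": -1, "dy": -1, "dz": 1, "yaw": 0}
    - {"dx": -1, "dy": 0, "dz": 1, "yaw": 0}
    - {"dx": -0.5, "dy": 0, "dz": 0.5, "yaw": 0}
    - {"dx": 0, "dy": 0, "dz": 0, "yaw": 0}

```text
t: 30.95
eef_pos: [475.3, -169.6, 38.0]
tcp_rot: [-3.141, -0.0, -3.038]
ft_force: [-4.2, -5.1, 3.8]
opening: 0.302
```

```bash
python3 k.py w26
```

```text
[ 475.31821104 -169.57582808   38.04817077] [-3.14125042e+00 -9.85605410e-06 -3.03772616e+00] [-4.15536958 -5.12539995  3.82591256] 0.30217625654105157
wrist 0.64 [323.6, 250.6] [ 479.58675919 -169.58468691   66.        ]
```

View pics/w26x.png

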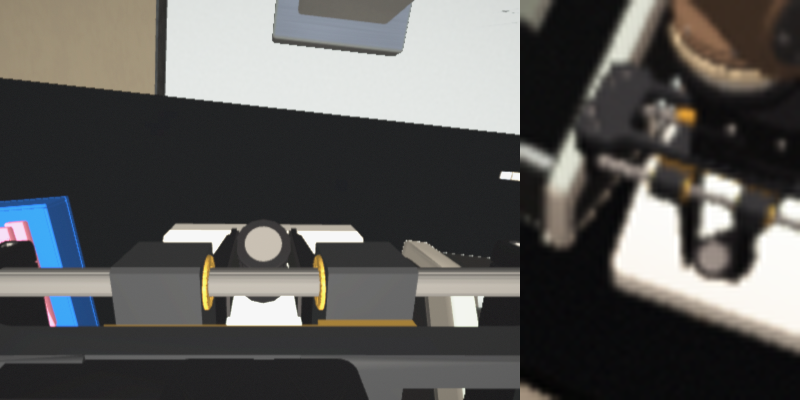

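Call:
drive_tool:
  commands:
    - {"dx": -0.5, "dy": 0, "dz": 0.5, "yaw": 0}
    - {"dx": 0, "dy": 0, "dz": 0, "yaw": 0}
    - {"dx": 0, "dy": 0, "dz": 0, "yaw": 0}

```text
t: 31.4
eef_pos: [474.9, -169.6, 38.5]
tcp_rot: [-3.141, -0.0, -3.038]
ft_force: [-2.5, -5.8, 3.1]
opening: 0.302
```

Call:
drive_tool:
  commands:
    - {"dx": 0, "dy": 0, "dz": 0, "yaw": 0}
    - {"dx": 0, "dy": 0, "dz": 0, "yaw": 0}
    - {"dx": 0, "dy": 0, "dz": 0, "yaw": 0}
    - {"dx": 0, "dy": 0, "dz": 0, "yaw": 0}
    - {"dx": 0, "dy": 0, "dz": 0, "yaw": 0}
  grip: 0.65

```text
t: 31.82
eef_pos: [475.0, -169.1, 38.2]
tcp_rot: [3.141, -0.0, -3.038]
ft_force: [0.2, 0.6, 0.2]
opening: 0.598
```

Call:
drive_tool:
  commands:
    - {"dx": 0, "dy": 0, "dz": 5, "yaw": 0}
    - {"dx": 0, "dy": 0, "dz": 15, "yaw": 0}
    - {"dx": 0, "dy": 0, "dz": 25, "yaw": 0}
    - {"dx": 0, "dy": 0, "dz": 35, "yaw": 0}
    - {"dx": 0, "dy": 0, "dz": 35, "yaw": 0}

```text
t: 32.23
eef_pos: [474.5, -169.0, 154.5]
tcp_rot: [3.141, -0.001, -3.038]
ft_force: [0.3, -0.2, -0.1]
opening: 0.647
```

Call:
drive_tool:
  commands:
    - {"dx": 0, "dy": 0, "dz": 35, "yaw": 0}
    - {"dx": 10, "dy": 0, "dz": 20, "yaw": 0}
    - {"dx": 0, "dy": 0, "dz": 0, "yaw": 0}
    - {"dx": 0, "dy": 0, "dz": 0, "yaw": 0}
    - {"dx": 0, "dy": 0, "dz": 0, "yaw": 0}

```text
t: 32.65
eef_pos: [484.4, -169.0, 207.5]
tcp_rot: [3.141, -0.001, -3.038]
ft_force: [-0.1, -0.0, -0.1]
opening: 0.654
```

```bash
python3 k.py w27; python3 - <<'E'
from h import *
im=cv2.imread('pics/w27.png')[80:270,200:420];cv2.imwrite('pics/w27z.png',cv2.resize(im,None,fx=3,fy=3,interpolation=2))
im=cv2.imread('pics/w27s.png')[150:310,300:480];cv2.imwrite('pics/s27z.png',cv2.resize(im,None,fx=3.5,fy=3.5,interpolation=2))
E
```

```text
[ 484.37334797 -169.00882831  207.53285809] [ 3.14079136e+00 -1.03293989e-03 -3.03778429e+00] [-0.12222626 -0.04624783 -0.10411682] 0.6535078806368393
wrist 0.87 [322.8, 181.9] [ 475.22569534 -171.2096316    66.        ]
scene 0.48 [355.2, 241.1] [ 477.16787428 -157.96185526   66.        ]
```

View pics/w27z.png

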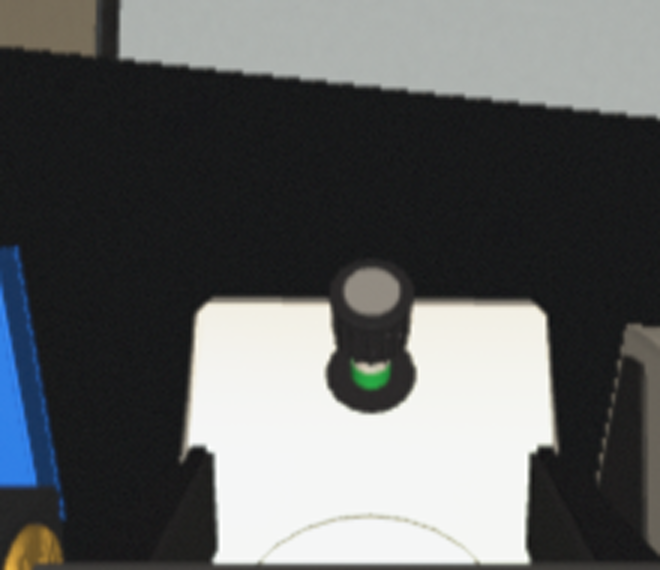

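View pics/s27z.png

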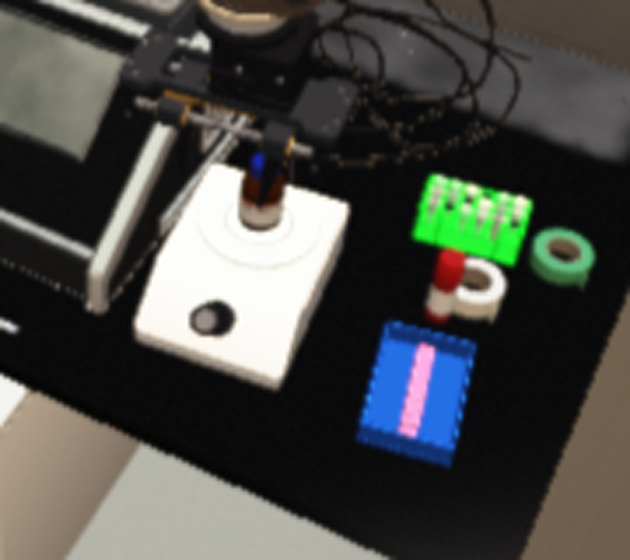

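Green band shows at wrist crop (370,375), the bottle stands on the plate, the clip is in the tray, and the gripper is clear. Handing in.

```bash
python3 -c "
from cell import env
print(env.job_done())"
```

```text
the job is handed in; nothing more can be done
None
```

All three steps were done in order, and the job was handed in at about 33 s; the hand-in gave no verdict. The clip is in the blue tray, the amber bottle stands on the stirrer plate, and the knob is pulled out past its snap.

**Last checks**
- **Knob:** the wrist picture after release shows the green band on the stem. The fingers were about 150 mm clear of it.
- **Bottle:** it stands upright, about 4 mm off the plate's centre by the wrist camera. The limit is 18 mm. A rough reading of the scene picture gave about 8 mm.
- **Clip:** it lies flat inside the tray.
- **White bottle:** I last saw it in the wrist pictures while carrying the amber bottle to the stirrer, apparently where it had stood. I did not look at it again at the end.

**What disagreed**
- **Fingertip height:** the real fingertips sit about 20 mm above the reported TCP. The first two tries at the clip therefore closed above it. I found this from the pictures and allowed for it in every later move.
- **Positions:** the scene and side cameras differed from the wrist camera by up to about 14 mm for some points. I used the wrist values.

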